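# Find the jar with the loose cap and screw it shut in the jar holder

## Task

One of the three amber jars has a loose cap; the other two are shut tight. Test-twist the caps a little (they close clockwise, seen from above) to find the loose one, stand that jar fully down in the pocket of the blue jar holder, which keeps it from turning, and screw its cap down hard until it comes to its stop. Leave the two tight jars standing about where they are, the loose jar upright in the holder, and knock nothing over.

Things in the scene. Friction and masses are not known exactly. Their poses are not given: they have to be found in the camera images.
- jar_a_body (a point): square amber jar, 48 x 48 mm, 44 mm tall, round neck and round white cap above it; 73 mm tall in all, about 0.2 kg, loose on the worktop, all three alike. Point on its axis 36 mm above its underside: take it here by two opposite flat sides from above. z: jar's axis; x, y: square to its flats, blank label on the -x side. Turns with the jar, not with the cap.
- jar_a_cap (a point): cap of that jar, 42 mm diameter, from 51 to 73 mm above the jar's underside, this point at 63; keep fingertips above 44 mm, where the wider body begins. Frame fixed to the jar; a red line on top turns with the cap. On the bare worktop, twisting a tight cap turns the whole jar (about 0.03 to 0.09 N m); a loose cap turns freely (under 0.02 N m) and its jar stays.
- seal_a (a joint): rad, turn of the gasket in that cap, grows as it is screwed down; starts arbitrary, so a reading alone does not tell tight from loose. A loose cap runs free clockwise by 0.5 to 1.1 rad, then bites and turns the gasket another 0.5 to 0.75 rad at 0.13 N m (the jar must be kept from turning) to a hard stop. A tight cap's gasket does not turn.
- jar_b_body (a point): square amber jar, 48 x 48 mm, 44 mm tall, round neck and round white cap above it; 73 mm tall in all, about 0.2 kg, loose on the worktop, all three alike. Point on its axis 36 mm above its underside: take it here by two opposite flat sides from above. z: jar's axis; x, y: square to its flats, blank label on the -x side. Turns with the jar, not with the cap.
- jar_b_cap (a point): cap of that jar, 42 mm diameter, from 51 to 73 mm above the jar's underside, this point at 63; keep fingertips above 44 mm, where the wider body begins. Frame fixed to the jar; a red line on top turns with the cap. On the bare worktop, twisting a tight cap turns the whole jar (about 0.03 to 0.09 N m); a loose cap turns freely (under 0.02 N m) and its jar stays.
- seal_b (a joint): rad, turn of the gasket in that cap, grows as it is screwed down; starts arbitrary, so a reading alone does not tell tight from loose. A loose cap runs free clockwise by 0.5 to 1.1 rad, then bites and turns the gasket another 0.5 to 0.75 rad at 0.13 N m (the jar must be kept from turning) to a hard stop. A tight cap's gasket does not turn.
- jar_c_body (a point): square amber jar, 48 x 48 mm, 44 mm tall, round neck and round white cap above it; 73 mm tall in all, about 0.2 kg, loose on the worktop, all three alike. Point on its axis 36 mm above its underside: take it here by two opposite flat sides from above. z: jar's axis; x, y: square to its flats, blank label on the -x side. Turns with the jar, not with the cap.
- jar_c_cap (a point): cap of that jar, 42 mm diameter, from 51 to 73 mm above the jar's underside, this point at 63; keep fingertips above 44 mm, where the wider body begins. Frame fixed to the jar; a red line on top turns with the cap. On the bare worktop, twisting a tight cap turns the whole jar (about 0.03 to 0.09 N m); a loose cap turns freely (under 0.02 N m) and its jar stays.
- seal_c (a joint): rad, turn of the gasket in that cap, grows as it is screwed down; starts arbitrary, so a reading alone does not tell tight from loose. A loose cap runs free clockwise by 0.5 to 1.1 rad, then bites and turns the gasket another 0.5 to 0.75 rad at 0.13 N m (the jar must be kept from turning) to a hard stop. A tight cap's gasket does not turn.
- holder_floor (a point): centre of the pocket's floor in the jar holder: a blue block 90 x 90 x 16 mm fixed to the worktop, with one square pocket 52 x 52 mm, 12 mm deep, slightly chamfered, its floor 4 mm above the worktop. x and y are square to the pocket's sides, z up. A jar of either quarter turn fits.
- beaker: an empty clear beaker, 72 mm across, 93 mm tall, standing loose at the back; origin at the centre of its underside; not to be knocked over
- bottle: a white screw-cap bottle with a blue cap and green band, 48 mm across, 96 mm tall, standing loose at the back right; origin at the centre of its underside; not to be knocked over
- weight_200: the larger steel balance weight, 27 mm across, 48 mm tall, standing loose on the left; origin at the centre of its underside; not to be knocked over
- weight_50: the smaller steel balance weight, 18 mm across, 29 mm tall, standing loose on the left; origin at the centre of its underside; not to be knocked over
Mind the look-alikes: they are no part of the job. What is shaped like the part that bears jar_a_body but pink or turquoise is not meant.

How it is judged:
By the outcome, as a careful person would: the job done as asked, in the order asked, and still so for the second after the job is handed in, with the robot touching nothing.
It also fails if it takes over 64 s, if anything falls off the work surface, if the arm or the gripper's body presses on something with over 40 N, if the wrist force passes 120 N, or if a joint passes its speed limit or range.

## Robot

A 6-joint arm with a two-finger parallel gripper is mounted at the origin on a cart in front of the work surface, level with it; the furniture and walls round the work are solid. World frame = base frame: x ahead of the robot, y to its left, z up, the work surface at z = 0. Lengths are in m, angles in rad, forces in N, time in s.
With the tool pointing down it reaches from about 0.35 to 0.775 m from the base axis. Payload 7.3 kg.
Tool frame: the origin (TCP) lies midway between the tips of the shut fingers; the grasp point (between the pads) lies 19 mm behind it; z points along the fingers, x is the direction in which the jaws open and shut, and the axes are right-handed (so a half turn about z gives the same grasp; the last joint's range is limited). The gripper opens to 92 mm and grips with 3 to 60 N. Pads are 19 mm wide; open, the fingers measure 130 mm over their backs; the gripper's body (75 mm by 190 mm) begins 47 mm behind the grasp point.
Start: joints at [1.04, 0.342, 1.524, -0, 1.275, -0.146], TCP at [0.197, 0.487, 0.205] pointing down, gripper open.
Joint ranges: [-2.53, 2.53], [-0.77, 2.02], [0.04, 2.7], [-1, 4.14], [0.28, 2.66], [-3.11, 3.11]. Speed limits (rad/s): [2.57, 2.57, 3.14, 3.14, 3.14, 3.14].

## Interface

Orientations are given as a rotation vector (axis times angle).
In Python, from plant import robot, optics, sign_off, outline_of gives the robot as it stands.
- The arm moves only by the tool move_arm, never from a script. Its argument "motion" is a list that holds one entry, the list of rows, each a list of 7 numbers: the shift along the tool's x, y, z in m, then the turn, a rotation vector about the tool's x, y, z in rad, then the opening, from 0 (shut) to 1 (fully open). A call has exactly 8 rows; each row shifts and turns the pose as measured when the row begins, along the tool's axes as they then stand; what a row does not reach is not made up. A row lasts 1/10 s, in which the tool goes at most 50 mm and 8.59 degrees, less where a joint would pass 70% of its speed; a pose out of reach is approached as far as the arm can. A call is refused whole if a number of a shift passes 0.05 or a number of a turn 0.15, either way. A call with a gripper value outside its range is refused whole. The fingers move at their own pace and stop on an object; "grip_force" is the grip in N (left out, the last holds). Time passes only in rows, so rows that do not move let the fingers close, or fill a call up. It gives the time, the measured TCP pose, the force and the opening at its end, in the units of the state.
- robot.sense(): the state, without advancing time (a new reading comes with each control period).
- optics.grab_frame(name): name is "scene" or "side" or "wrist"; returns the picture (420x560x3 uint8, blue, green, red); there is no depth.
- optics.camera_model(name): a dict with "fx", "fy", "cx", "cy" (pixels), "R" (3x3) and "t" (3): a world point X has camera coordinates R X + t. Camera axes: x right, y down, z forward; pixel columns grow to the right and rows downward; lengths in m; the calibration is good to about 2 mm. A picture is of the moment at which its call begins: read the wrist's pose just before it. camera_model takes no time and is no camera call; for the wrist camera it gives the pose at the moment of the call.
- sign_off(): hands the job in, once; it reports no verdict.
Trained networks look in the newest picture that a camera, given by its name, has taken for a name from the list of things; names that differ only in an ending like _2 or _b are one class to them, and where a whole thing is asked for, a point or a joint stands for the part that bears it (a point fixed in the world has none). Each returns a list of dicts, best first, with "confidence" (0 to 1); they miss things now and then, are a little off and sometimes report something else, mostly with a low value. They report only what shows in the picture. A call takes as long as a camera call. They do not tell look-alikes from the thing itself.
- outline_of(camera, label): "pixels" (420x560 bool, what is visible of it) and "position" ([column, row] in pixels, amid what is visible of it).
The state is a dict: "time_s": time; "joint_positions": joint angles; "dq": joint speeds; "effort": joint torques, N m; "tcp_pos": TCP position; "tool_rot": TCP orientation; "ft_force": force on the tool from outside, world axes, zero at the start; "ft_torque": the same for the moment, N m; "opening": opening from 0.0 (shut) to 1.0 (fully open).
Only numpy, scipy, OpenCV 4.12 (cv2) and the standard library are available. Lean on these libraries where they do the work, as an engineer would, in place of code of your own. Each camera call takes 0.05 s, during which the arm holds its last target. There are 200 camera calls.

## Working session

There is one attempt and no reset: what is moved stays moved. The work goes in short steps, Python scripts to look and compute and a tool call to move; the robot and the scene stay as the last step left them, time stands still between calls to the robot, and variables do not carry over. Pictures are saved under pics/ and viewed, about 8 in all and at most 12, crops included, and the job is handed in when it is done.

Besides the shell and the picture viewer there is one more tool, called after ">>>" by a JSON object that holds its "api" and its "payload". move_arm: Moves the arm, as the interface text tells. Its arguments: {"type":"object","properties":{"motion":{"type":"array","items":{"type":"array","items":{"type":"array","items":{"type":"number"}}}},"grip_force":{"type":"number"}},"required":["motion"]}

```bash
ls; mkdir -p pics; python3 - <<'E'
from plant import robot, optics
import cv2,numpy as np
s=robot.sense(); print(s)
a=optics.grab_frame("scene"); b=optics.grab_frame("side")
cv2.imwrite("pics/scene0.png",a); cv2.imwrite("pics/side0.png",b)
E
```

```text
pics
{'time_s': 0.0, 'joint_positions': array([ 1.03998527e+00,  3.42728808e-01,  1.52502881e+00, -1.00895004e-05,
        1.27539712e+00, -1.46038687e-01]), 'dq': array([-0.00094847, -0.00029727,  0.00094684, -0.00062646,  0.0001978 ,
        0.00023047]), 'effort': array([-2.85926275e-03, -4.31247926e+01, -2.44216686e+01,  7.15565588e-02,
        5.60635119e-02, -8.05977766e-05]), 'tcp_pos': array([0.19683014, 0.48622356, 0.20383772]), 'tool_rot': array([ 2.60463043e+00,  1.75533566e+00, -2.20564388e-03]), 'ft_force': array([ 0.18431767, -0.39864333, -0.44128985]), 'ft_torque': array([-0.03733385,  0.01397221,  0.00398478]), 'opening': 1.0017428287376025}
```

View pics/scene0.png

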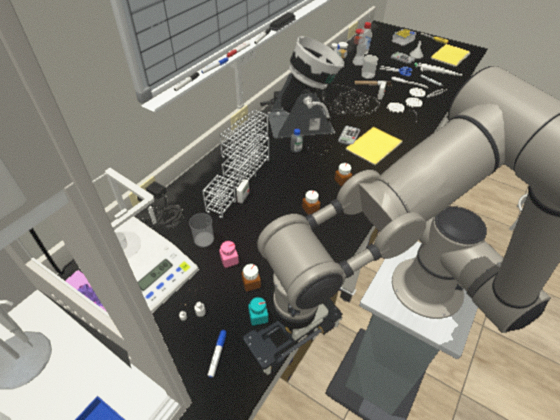

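View pics/side0.png

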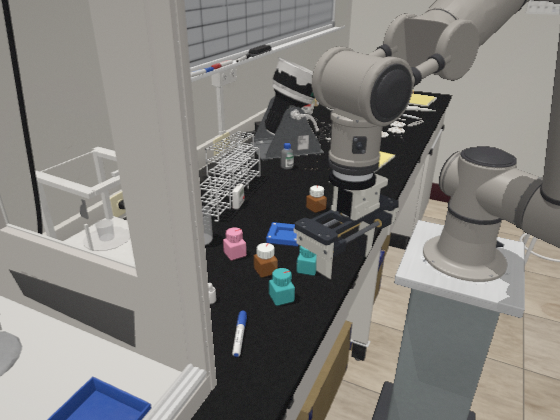

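```bash
python3 - <<'E'
from plant import robot, optics, outline_of
for c in ("scene","side"):
    m=optics.camera_model(c); print(c,{k:(v.round(3).tolist() if hasattr(v,'round') and hasattr(v,'tolist') else v) for k,v in m.items()})
    for l in ("jar_a_cap","jar_a_body","holder_floor","beaker","bottle","weight_200"):
        try:
            for d in outline_of(c,l): print(l,round(d["confidence"],2),[round(float(x)) for x in d["position"]],int(d["pixels"].sum()))
        except Exception as e: print(l,e)
print(robot.sense()["time_s"])
E
```

```text
scene {'fx': 393.1773270113759, 'fy': 393.1773270113759, 'cx': 275.4401655696771, 'cy': 211.6632322818438, 'R': [[-0.834, -0.552, 0.011], [-0.41, 0.606, -0.681], [0.369, -0.573, -0.732]], 't': [0.464, 0.233, 1.207]}
jar_a_cap 0.8 [227, 255] 333
jar_a_cap 0.77 [259, 308] 417
jar_a_body 0.9 [251, 279] 412
jar_a_body 0.78 [232, 256] 364
jar_a_body 0.77 [256, 310] 420
jar_a_body 0.35 [310, 201] 304
beaker 0.87 [201, 226] 604
beaker 0.58 [251, 278] 390
bottle 0.53 [296, 144] 184
weight_200 0.57 [183, 317] 71
weight_200 0.5 [196, 308] 120
side {'fx': 452.51281066533835, 'fy': 452.51281066533835, 'cx': 275.2309866188337, 'cy': 209.64299175427163, 'R': [[-0.901, -0.433, 0.005], [-0.211, 0.429, -0.878], [0.378, -0.793, -0.478]], 't': [0.51, 0.13, 1.227]}
jar_a_cap 0.93 [281, 287] 745
jar_a_cap 0.93 [306, 262] 430
jar_a_cap 0.87 [265, 262] 630
jar_a_cap 0.8 [234, 244] 594
jar_a_body 0.77 [284, 288] 755
jar_a_body 0.77 [308, 259] 436
jar_a_body 0.74 [232, 246] 599
jar_a_body 0.56 [266, 260] 616
holder_floor 0.69 [284, 234] 552
beaker 0.67 [206, 223] 340
bottle 0.5 [288, 156] 276
0.7
```

The scene picture shows three amber jars with white caps at about (251,277), (312,201) and (344,174). The pink and turquoise ones are decoys. In the side picture the blue holder is at about (284,234), partly hidden, with amber jars at (265,260) and (317,198).

```bash
cat > h.py <<'E'
from plant import robot, optics, outline_of
import cv2,numpy as np
from scipy.spatial.transform import Rotation as Ro
def ray(m,px,z):
    d=np.array([(px[0]-m["cx"])/m["fx"],(px[1]-m["cy"])/m["fy"],1.]); R=np.array(m["R"]);t=np.array(m["t"])
    o=-R.T@t; v=R.T@d; return (o+v*(z-o[2])/v[2])
def proj(m,P):
    c=np.atleast_2d(P)@np.array(m["R"]).T+np.array(m["t"]); return np.c_[m["fx"]*c[:,0]/c[:,2]+m["cx"],m["fy"]*c[:,1]/c[:,2]+m["cy"]]
E
python3 - <<'E'
from h import *
for c,L in (("scene",dict(j1=(250,270,.07),j2=(312,195,.07),j3=(344,168,.07),pink=(228,246,.07),tq=(258,303,.07),beaker=(202,240,0),bottle=(297,150,0))),("side",dict(j1=(265,251,.07),j2=(317,190,.07),hold=(284,234,.016),pink=(234,234,.07),tq1=(308,254,.07),tq2=(281,276,.07)))):
    m=optics.camera_model(c)
    for k,v in L.items():print(c,k,ray(m,v[:2],v[2]).round(3))
m=optics.camera_model("wrist"); R=np.array(m["R"]);o=-R.T@np.array(m["t"])
s=robot.sense();T=Ro.from_rotvec(s["tool_rot"]).as_matrix()
print("cam in tool",T.T@(o-s["tcp_pos"]),"\naxes",(R@T).round(3),m["fx"],m["cx"],m["cy"]); print(T.round(3))
E
```

```text
scene j1 [0.457 0.287 0.07 ]
scene j2 [ 0.462 -0.089  0.07 ]
scene j3 [ 0.435 -0.282  0.07 ]
scene pink [0.566 0.253 0.07 ]
scene tq [0.374 0.364 0.07 ]
scene beaker [0.692 0.242 0.   ]
scene bottle [ 0.68  -0.353  0.   ]
side j1 [0.45  0.301 0.07 ]
side j2 [ 0.458 -0.079  0.07 ]
side hold [0.477 0.127 0.016]
side pink [0.56  0.265 0.07 ]
side tq1 [0.349 0.266 0.07 ]
side tq2 [0.371 0.376 0.07 ]
cam in tool [-0.00083048 -0.08087656 -0.18087395] 
axes [[ 1.     0.001  0.   ]
 [-0.001  0.954 -0.299]
 [-0.001  0.299  0.954]] 308.9497009420651 280.73322339728236 208.14831818855862
[[ 0.375  0.927  0.   ]
 [ 0.927 -0.375  0.   ]
 [ 0.     0.    -1.   ]]
```

>>> {"api": "move_arm", "payload": {"motion": [[[-0.01, 0.039, 0, 0, 0, 0, 0.7], [-0.01, 0.039, 0, 0, 0, 0, 0.7], [-0.01, 0.039, 0, 0, 0, 0, 0.7], [-0.01, 0.039, 0, 0, 0, 0, 0.7], [-0.01, 0.039, 0, 0, 0, 0, 0.7], [-0.01, 0.039, 0, 0, 0, 0, 0.7], [-0.01, 0.039, 0, 0, 0, 0, 0.7], [-0.01, 0.039, 0, 0, 0, 0, 0.7]]]}}

```text
time_s: 1.5
tcp_pos: [0.4621, 0.2928, 0.2049]
tool_rot: [-2.595, -1.768, -0.004]
ft_force: [-1.0, 1.0, -1.1]
opening: 0.701
```

```bash
python3 - <<'E'
from h import *
s=robot.sense();print(s["time_s"],s["tcp_pos"],Ro.from_rotvec(s["tool_rot"]).as_matrix().round(3)[:,0],s["joint_positions"].round(2))
m=optics.camera_model("wrist");im=optics.grab_frame("wrist");cv2.imwrite("pics/w1.png",im);cv2.imwrite("pics/w1b.png",im)
np.savez("m_w1.npz",**m)
for l in ("jar_a_cap","jar_a_body","holder_floor"):
    for d in outline_of("wrist",l):print(l,round(d["confidence"],2),d["position"],d["pixels"].sum(),ray(m,d["position"],.073).round(3))
E
```

```text
1.5 [0.46214344 0.29276018 0.20494096] [0.366 0.931 0.003] [ 0.42  0.38  1.46  0.    1.29 -0.77]
jar_a_cap 0.9 [283.9, 266.0] 1894 [0.543 0.264 0.073]
jar_a_cap 0.88 [271.3, 182.4] 2014 [0.448 0.287 0.073]
jar_a_cap 0.73 [199.3, 118.6] 2549 [0.364 0.246 0.073]
jar_a_cap 0.72 [316.1, 81.2] 2489 [0.374 0.363 0.073]
jar_a_body 0.91 [271.8, 182.4] 2018 [0.448 0.288 0.073]
jar_a_body 0.76 [195.0, 117.8] 2558 [0.362 0.242 0.073]
jar_a_body 0.62 [284.3, 268.1] 1947 [0.545 0.264 0.073]
jar_a_body 0.59 [318.9, 80.0] 2396 [0.374 0.366 0.073]
holder_floor 0.76 [156.4, 238.6] 4002 [0.46  0.147 0.073]
```

View pics/w1.png

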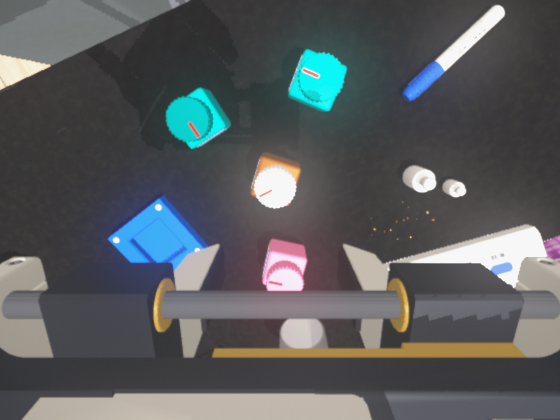

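The wrist view is clear. The amber jar's cap is at (275,187) with its body behind it. The holder is at (156,239), partly behind the left finger. I'll fit a jar model to the colour mask.

```bash
cat >> h.py <<'E'
from scipy.optimize import minimize
def sil(m,x,y,yaw,parts):
    M=np.zeros((420,560),np.uint8)
    for kind,r,z0,z1 in parts:
        a=np.arange(0,2*np.pi,np.pi/24) if kind=='c' else yaw+np.pi/4+np.pi/2*np.arange(4)
        rr=r if kind=='c' else r*2**.5
        P=np.r_[[[x+rr*np.cos(t),y+rr*np.sin(t),z] for t in a for z in (z0,z1)]]
        h=cv2.convexHull((proj(m,P)*16).round().astype(np.int32)); cv2.fillConvexPoly(M,h,1,shift=4)
    return M>0
JAR=[('s',.024,0,.044),('c',.021,.051,.073),('c',.017,.04,.055)]
def raised(z,parts=JAR): return [(k,r,a+z,b+z) for k,r,a,b in parts]
def jarmask(im):
    h=cv2.cvtColor(im,cv2.COLOR_BGR2HSV).astype(int); H,S,V=h[...,0],h[...,1],h[...,2]
    return ((H>=5)&(H<=22)&(S>120)&(V>60))|((S<60)&(V>140))
def bluemask(im):
    h=cv2.cvtColor(im,cv2.COLOR_BGR2HSV).astype(int); return (h[...,0]>100)&(h[...,0]<122)&(h[...,1]>110)&(h[...,2]>60)
def fit(m,mask,x0,parts,win=70,yaws=np.arange(0,90,15),ign=None,sym=np.pi/2):
    c=proj(m,[x0[0],x0[1],.04])[0]; W=np.zeros_like(mask); a=int(c[1]);b=int(c[0]); W[max(0,a-win):a+win,max(0,b-win):b+win]=1
    if ign is not None: W&=~ign
    mk=mask&W
    def cost(p):
        s=sil(m,p[0],p[1],p[2],parts)&W; return 1-(s&mk).sum()/max(1,(s|mk).sum())
    best=None
    for yw in yaws:
        r=minimize(cost,[x0[0],x0[1],np.radians(yw)],method='Nelder-Mead',options=dict(initial_simplex=[[x0[0],x0[1],np.radians(yw)],[x0[0]+.01,x0[1],np.radians(yw)],[x0[0],x0[1]+.01,np.radians(yw)],[x0[0],x0[1],np.radians(yw)+.2]],xatol=1e-4,fatol=1e-4))
        if best is None or r.fun<best.fun:best=r
    return best.x[0],best.x[1],np.degrees(best.x[2])%90,best.fun
def redang(im,m,x,y,ztop=.073):
    "angle (deg, world) of the red line about the cap axis"
    h=cv2.cvtColor(im,cv2.COLOR_BGR2HSV).astype(int); rd=((h[...,0]<12)|(h[...,0]>170))&(h[...,1]>90)&(h[...,2]>90)
    c=proj(m,[x,y,ztop])[0]; yy,xx=np.nonzero(rd); k=np.hypot(xx-c[0],yy-c[1])<proj_r(m,x,y,ztop)*.85
    P=np.array([ray(m,(u,v),ztop)[:2] for u,v in zip(xx[k],yy[k])])
    if len(P)<4: return None
    d=P.mean(0)-[x,y]; return np.degrees(np.arctan2(d[1],d[0])),len(P),np.hypot(*d)
def proj_r(m,x,y,z):
    p=proj(m,[[x,y,z],[x+.021,y,z],[x,y+.021,z]]); return max(np.hypot(*(p[1]-p[0])),np.hypot(*(p[2]-p[0])))
def look(cam="wrist",name=None):
    m=optics.camera_model(cam); im=optics.grab_frame(cam)
    if name: cv2.imwrite(f"pics/{name}.png",im)
    return m,im
def toolgo(x,y,z=None):
    s=robot.sense();T=Ro.from_rotvec(s["tool_rot"]).as_matrix(); d=np.array([x,y,s["tcp_pos"][2] if z is None else z])-s["tcp_pos"]
    return (T.T@d).round(4), np.degrees(np.arctan2(T[1,0],T[0,0])).round(1)
E
python3 - <<'E'
from h import *
m=dict(np.load("m_w1.npz"));im=cv2.imread("pics/w1.png")
f=fit(m,jarmask(im),(.452,.29),JAR,win=42);print(f,redang(im,m,f[0],f[1]))
ig=np.zeros((420,560),bool);ig[:,195:]=1;ig[262:]=1
print(fit(m,bluemask(im),(.47,.14),[('s',.045,0,.016)],win=70,ign=ig))
print(toolgo(f[0],f[1],.047))
E
```

```text
(np.float64(0.456648135598739), np.float64(0.28582585770898983), np.float64(51.734707849605314), np.float64(0.18689432395016148)) (np.float64(-92.9893598113602), 18, np.float64(0.008731085417787905))
(np.float64(0.47807235311906043), np.float64(0.11063392647097561), np.float64(16.039763331331443), np.float64(0.05953533397870281))
(array([-0.0091, -0.0013,  0.1575]), np.float64(68.4))
```

```bash
python3 - <<'E'
from h import *
m=dict(np.load("m_w1.npz"));im=cv2.imread("pics/w1.png")
mk=jarmask(im)
s=sil(m,.4566,.2858,np.radians(51.7),JAR)
c=[x[130:240,210:340] for x in (im,np.dstack([mk*255]*3).astype(np.uint8))]
o=im.copy();cs,_=cv2.findContours(s.astype(np.uint8),0,2);cv2.drawContours(o,cs,-1,(0,255,0),1);c.append(o[130:240,210:340])
cv2.imwrite("pics/d1.png",cv2.resize(np.hstack(c),None,fx=2,fy=2,interpolation=0))
E
```

```text
(no output)
```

View pics/d1.png

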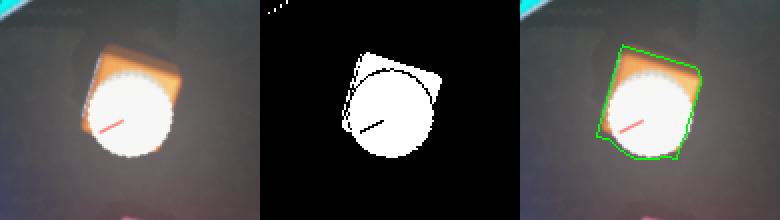

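```bash
python3 - <<'E'
s=open('h.py').read()
s=s.replace("return ((H>=5)&(H<=22)&(S>120)&(V>60))|((S<60)&(V>140))","""q=((H<=22)&(S>75)&(V>45)&(V-im.min(2)>40))|((S<60)&(V>140))
    return cv2.morphologyEx(q.astype(np.uint8),cv2.MORPH_CLOSE,np.ones((5,5)))>0""")
open('h.py','w').write(s)
E
python3 - <<'E'
from h import *
m=dict(np.load("m_w1.npz"));im=cv2.imread("pics/w1.png")
f=fit(m,jarmask(im),(.452,.29),JAR,win=42);print(f,redang(im,m,f[0],f[1]))
# cap only: white
h=cv2.cvtColor(im,cv2.COLOR_BGR2HSV);w=(h[...,1]<70)&(h[...,2]>140);w=cv2.morphologyEx(w.astype(np.uint8),cv2.MORPH_CLOSE,np.ones((5,5)))>0
g=fit(m,w,f[:2],[('c',.021,.051,.073)],win=35,yaws=[0]);print(g)
print(im[155:162,262:266].tolist())
E
```

```text
(np.float64(0.4555234648042767), np.float64(0.2869520391761876), np.float64(50.22966554460669), np.float64(0.045370370370370394)) (np.float64(-86.11072105484772), 18, np.float64(0.009868112322748238))
(np.float64(0.45559412890528994), np.float64(0.2877388315283904), np.float64(2.3178720695605883), np.float64(0.07896440129449833))
[[[77, 96, 128], [76, 96, 132], [77, 97, 133], [78, 98, 133]], [[79, 104, 147], [78, 106, 151], [78, 106, 151], [78, 103, 146]], [[80, 120, 179], [80, 123, 188], [81, 124, 190], [79, 119, 180]], [[83, 135, 208], [84, 140, 217], [83, 139, 217], [82, 136, 213]], [[86, 145, 222], [90, 155, 231], [88, 153, 230], [88, 151, 228]], [[89, 153, 228], [93, 163, 237], [95, 164, 238], [94, 164, 237]], [[90, 157, 232], [94, 166, 238], [96, 169, 240], [97, 170, 240]]]
```

>>> {"api": "move_arm", "payload": {"motion": [[[-0.004, -0.002, 0.026, 0, 0, 0, 0.7], [-0.004, -0.002, 0.03, 0, 0, 0, 0.7], [0, 0, 0.03, 0, 0, 0, 0.7], [0, 0, 0.03, 0, 0, 0, 0.7], [0, 0, 0.025, 0, 0, 0, 0.7], [0, 0, 0.015, 0, 0, 0, 0.7], [0, 0, 0, 0, 0, 0, 0.7], [0, 0, 0, 0, 0, 0, 0.7]]], "grip_force": 8}}

```text
time_s: 2.5
tcp_pos: [0.4467, 0.2965, 0.0462]
tool_rot: [-2.583, -1.78, -0.008]
ft_force: [0.4, -0.7, -0.9]
opening: 0.701
```

```bash
python3 - <<'E'
from h import *
s=robot.sense();print(s["time_s"],s["tcp_pos"],s["ft_force"],s["ft_torque"],toolgo(.4555,.287,.047))
E
```

```text
2.5 [0.44666109 0.2964876  0.04616926] [ 0.40345264 -0.65303434 -0.86287654] [ 0.00517307 -0.02849992  0.00143139] (array([-0.0057,  0.0116, -0.0009]), np.float64(69.1))
```

>>> {"api": "move_arm", "payload": {"motion": [[[-0.003, 0.006, 0, 0, 0, 0, 0.7], [-0.003, 0.006, 0, 0, 0, 0, 0.7], [0, 0, 0, 0, 0, 0, 0.4], [0, 0, 0, 0, 0, 0, 0.4], [0, 0, 0, 0, 0, 0, 0.2], [0, 0, 0, 0, 0, 0, 0.2], [0, 0, 0, 0, 0, 0, 0.2], [0, 0, 0, 0, 0, 0, 0.2]]], "grip_force": 8}}

```text
time_s: 3.3
tcp_pos: [0.4599, 0.2866, 0.0526]
tool_rot: [-2.585, -1.784, -0.024]
ft_force: [0.4, -4.4, 10.7]
opening: 0.238
```

```bash
python3 - <<'E'
from h import *
s=robot.sense();print(s["time_s"],s["tcp_pos"],s["ft_force"],s["ft_torque"],toolgo(.4555,.287,.047),s["opening"])
E
```

```text
3.3 [0.45987245 0.28658327 0.05261609] [ 0.39901429 -4.40960512 10.65107265] [-0.60115199  0.07446789  0.00713653] (array([-0.0012, -0.0043,  0.0056]), np.float64(69.2)) 0.2376311028885538
```

```bash
python3 - <<'E'
from h import *
_,a=look("wrist");_,b=look("side")
cv2.imwrite("pics/c1.png",np.hstack([a[150:420,60:500],cv2.resize(b[180:315,190:350],(320,270))]))
E
```

```text
(no output)
```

View pics/c1.png

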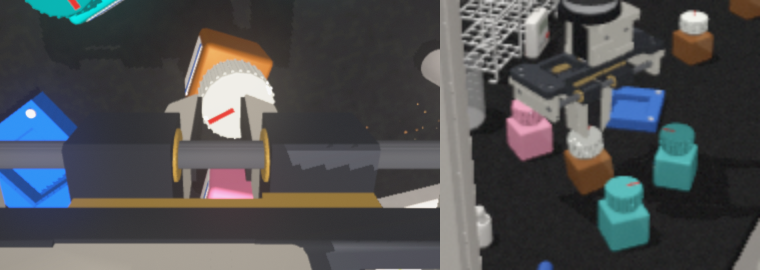

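The fingers have the cap by its rear edge, so their opening is only 22 mm. I'll open, lift off and measure again.

>>> {"api": "move_arm", "payload": {"motion": [[[0, 0, 0, 0, 0, 0, 0.5], [0, 0, 0, 0, 0, 0, 0.7], [0, 0, 0, 0, 0, 0, 0.75], [0, 0, -0.03, 0, 0, 0, 0.75], [0, 0, -0.04, 0, 0, 0, 0.75], [0, -0.01, -0.04, 0, 0, 0, 0.75], [0, -0.01, -0.03, 0, 0, 0, 0.75], [0, 0, 0, 0, 0, 0, 0.75]]]}}

```text
time_s: 4.2
tcp_pos: [0.4379, 0.2924, 0.1959]
tool_rot: [-2.584, -1.782, -0.017]
ft_force: [0.8, -1.2, -0.5]
opening: 0.745
```

```bash
cat >> h.py <<'E'
def capfit(m,im,x0,dz=0):
    h=cv2.cvtColor(im,cv2.COLOR_BGR2HSV);w=(h[...,1]<70)&(h[...,2]>140);w=cv2.morphologyEx(w.astype(np.uint8),cv2.MORPH_CLOSE,np.ones((5,5)))>0
    return np.round(fit(m,w,x0,[('c',.021,.051+dz,.073+dz)],win=40,yaws=[0]),4)
def st():
    s=robot.sense();T=Ro.from_rotvec(s["tool_rot"]).as_matrix();print("t",round(s["time_s"],2),"tcp",s["tcp_pos"].round(4),"z-axis",T[:,2].round(3),"F",s["ft_force"].round(2),"M",s["ft_torque"].round(3),"op",round(s["opening"],3),"dq",abs(s["dq"]).max().round(3),"j",s["joint_positions"].round(2))
E
python3 - <<'E'
from h import *
st()
m,im=look("wrist","w2"); f=fit(m,jarmask(im),(.452,.29),JAR,win=60);c=capfit(m,im,f[:2]);print(np.round(f,4),c,redang(im,m,*f[:2]))
st();m,im=look("wrist","w2b"); f=fit(m,jarmask(im),(.452,.29),JAR,win=60);c=capfit(m,im,f[:2]);print(np.round(f,4),c,redang(im,m,*f[:2]))
print(toolgo(*f[:2]));st()
E
```

```text
t 4.2 tcp [0.4379 0.2924 0.1959] z-axis [ 0.007  0.008 -1.   ] F [ 0.82 -1.19 -0.54] M [ 0.002  0.015 -0.073] op 0.745 dq 0.041 j [ 0.44  0.35  1.54  0.    1.24 -0.77]
[ 0.4558  0.2868 51.3044  0.0565] [0.4552 0.2874 2.0623 0.1284] None
t 4.25 tcp [0.4375 0.2919 0.194 ] z-axis [ 0.005  0.006 -1.   ] F [-0.59  0.5  -0.05] M [ 0.024  0.021 -0.04 ] op 0.75 dq 0.048 j [ 0.44  0.35  1.55  0.    1.24 -0.77]
[ 0.456   0.2869 51.0704  0.0611] [ 0.4554  0.2876 88.4765  0.131 ] None
(array([0.0027, 0.0193, 0.    ]), np.float64(69.2))
t 4.3 tcp [0.437  0.2913 0.1922] z-axis [ 0.002  0.005 -1.   ] F [ 0.47 -0.07 -0.69] M [ 0.001  0.012 -0.054] op 0.748 dq 0.033 j [ 0.44  0.35  1.55  0.    1.24 -0.77]
```

View pics/w2.png

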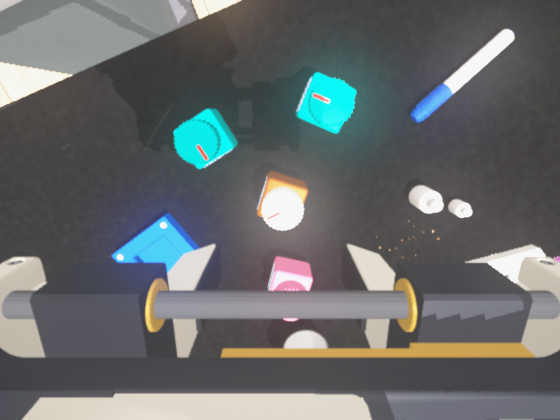

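The jar hasn't moved. The fit gives (0.456, 0.287) again, with the cap at (282,208). The odd grasp suggests that the open fingertips sit higher than the TCP, so I'll shut the jaws in the air and check where the tips really are.

>>> {"api": "move_arm", "payload": {"motion": [[[0, 0, 0, 0, 0, 0, 0.4], [0, 0, 0, 0, 0, 0, 0.2], [0, 0, 0, 0, 0, 0, 0], [0, 0, 0, 0, 0, 0, 0], [0, 0, 0, 0, 0, 0, 0], [0, 0, 0, 0, 0, 0, 0], [0, 0, 0, 0, 0, 0, 0], [0, 0, 0, 0, 0, 0, 0]]]}}

```text
time_s: 5.1
tcp_pos: [0.4353, 0.2897, 0.1861]
tool_rot: [-2.584, -1.779, 0.01]
ft_force: [-0.3, 0.6, -0.0]
opening: 0.103
```

```bash
python3 - <<'E'
from h import *
st()
m,a=look("wrist","w3");ms,b=look("side","s3")
s=robot.sense();T=Ro.from_rotvec(s["tool_rot"]).as_matrix()
for c,mm in ((a,m),(b,ms)):
    for k,dz in enumerate((0,-.019,-.04)):
        p=proj(mm,s["tcp_pos"]+T[:,2]*dz)[0]; print(p.round(1)); cv2.circle(c,tuple(int(v) for v in p.round()),1,[(0,0,255),(0,255,0),(255,0,255)][k],-1)
p=proj(ms,s["tcp_pos"])[0].astype(int)
cv2.imwrite("pics/c3.png",np.hstack([cv2.resize(a[190:330,190:370],(450,350)),cv2.resize(b[p[1]-70:p[1]+70,p[0]-65:p[0]+65],(325,350))]))
st()
E
```

```text
t 5.1 tcp [0.4353 0.2897 0.1861] z-axis [-0.008 -0.    -1.   ] F [-0.27  0.56 -0.04] M [-0.022  0.032 -0.033] op 0.103 dq 0.002 j [ 0.44  0.36  1.55  0.    1.24 -0.77]
[282.4 244.6]
[282.5 258.1]
[282.7 276.7]
[272.3 209.2]
[272.3 202.1]
[272.2 194.1]
t 5.2 tcp [0.4353 0.2897 0.1862] z-axis [-0.008  0.    -1.   ] F [0.89 0.67 0.81] M [-0.013  0.041 -0.01 ] op 0.029 dq 0.002 j [ 0.44  0.36  1.55  0.    1.24 -0.77]
```

View pics/c3.png

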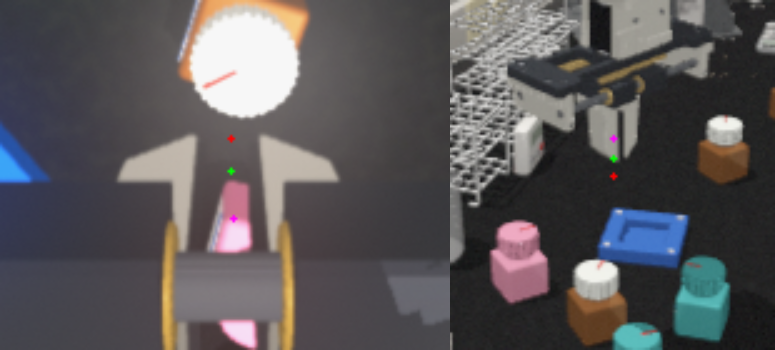

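The side view puts the fingertips about 20 mm short of the reported TCP. That matches the earlier contact, where the tips pressed on the 73 mm cap top with the TCP reading 52.6 mm. I'll allow for this by lining the jaws up with the jar's flats and descending further, watching the force.

>>> {"api": "move_arm", "payload": {"motion": [[[0, 0, 0, 0, 0, 0.11, 0.75], [0, 0, 0, 0, 0, 0.11, 0.75], [0, 0, 0, 0, 0, 0.11, 0.75], [0.0055, 0.009, 0.02, 0, 0, 0, 0.75], [0.0055, 0.009, 0.02, 0, 0, 0, 0.75], [0, 0, 0.02, 0, 0, 0, 0.75], [0, 0, 0.02, 0, 0, 0, 0.75], [0, 0, 0, 0, 0, 0, 0.75]]]}}

```text
time_s: 6.0
tcp_pos: [0.4576, 0.2871, 0.1055]
tool_rot: [-2.851, -1.312, 0.002]
ft_force: [-0.8, 0.8, -0.1]
opening: 0.673
```

```bash
python3 - <<'E'
from h import *
st();print(toolgo(.4557,.287,.05))
m,im=look("wrist","w4"); f=fit(m,jarmask(im),(.4557,.287),JAR,win=90,yaws=[45,55]);print(np.round(f,4),capfit(m,im,f[:2]),redang(im,m,*f[:2]))
st()
E
```

```text
t 6.0 tcp [0.4576 0.2871 0.1055] z-axis [-0.003  0.002 -1.   ] F [-0.83  0.76 -0.12] M [-0.084  0.03  -0.02 ] op 0.673 dq 0.043 j [ 0.42  0.47  1.62  0.    1.05 -0.45]
(array([-0.0014, -0.0012,  0.0556]), np.float64(49.4))
[ 0.4557  0.2871 51.0266  0.3123] [4.5520e-01 2.8760e-01 8.9186e+01 3.4000e-02] (np.float64(-85.63912434371112), 69, np.float64(0.010003701545240768))
t 6.05 tcp [0.4585 0.2875 0.107 ] z-axis [-0.001  0.003 -1.   ] F [-0.26 -0.3   0.69] M [-0.063 -0.01   0.019] op 0.715 dq 0.036 j [ 0.42  0.47  1.62  0.    1.05 -0.45]
```

>>> {"api": "move_arm", "payload": {"motion": [[[-0.001, 0, 0.015, 0, 0, 0, 0.75], [-0.001, 0, 0.015, 0, 0, 0, 0.75], [0, 0, 0.015, 0, 0, 0, 0.75], [0, 0, 0.015, 0, 0, 0, 0.75], [0, 0, 0.012, 0, 0, 0, 0.75], [0, 0, 0, 0, 0, 0, 0.75], [0, 0, 0, 0, 0, 0, 0.75], [0, 0, 0, 0, 0, 0, 0.75]]]}}

```text
time_s: 6.85
tcp_pos: [0.4636, 0.2897, 0.0428]
tool_rot: [-2.85, -1.313, -0.028]
ft_force: [0.8, 0.3, 0.3]
opening: 0.752
```

```bash
python3 - <<'E'
from h import *
st();print(toolgo(.4555,.2873,.028))
E
```

```text
t 6.85 tcp [0.4636 0.2897 0.0428] z-axis [ 0.015  0.01  -1.   ] F [0.76 0.31 0.29] M [-0.058 -0.009  0.003] op 0.752 dq 0.012 j [ 0.42  0.55  1.68  0.    0.89 -0.45]
(array([-0.0074, -0.0047,  0.0147]), np.float64(49.5))
```

```bash
cat >> h.py <<'E'
def plan(x,y,z,yaw=None):
    "shift (after turning: tool axes approx), turn to reach the pose; yaw deg of tool x"
    s=robot.sense();R=Ro.from_rotvec(s["tool_rot"]);T=R.as_matrix();y0=np.degrees(np.arctan2(T[1,0],T[0,0]));yw=y0 if yaw is None else y0+((yaw-y0+90)%180-90)
    D=Ro.from_euler('z',yw,degrees=True)*Ro.from_rotvec([np.pi,0,0]); d=np.array([x,y,z])-s["tcp_pos"]
    print("now yaw",y0.round(1),"turn",(R.inv()*D).as_rotvec().round(4),"shift now-axes",(T.T@d).round(4),"end-axes",(D.as_matrix().T@d).round(4))
E
python3 -c "
from h import *
plan(.4555,.2873,.028,50.5)"
```

```text
now yaw 49.5 turn [ 0.0047 -0.0175 -0.0181] shift now-axes [-0.0074 -0.0047  0.0147] end-axes [-0.007  -0.0047  0.0148]
```

>>> {"api": "move_arm", "payload": {"motion": [[[-0.004, -0.003, 0, 0.005, -0.018, -0.018, 0.75], [-0.003, -0.002, 0.005, 0, 0, 0, 0.75], [0, 0, 0.005, 0, 0, 0, 0.75], [0, 0, 0.004, 0, 0, 0, 0.75], [0, 0, 0, 0, 0, 0, 0.6], [0, 0, 0, 0, 0, 0, 0.6], [0, 0, 0, 0, 0, 0, 0.6], [0, 0, 0, 0, 0, 0, 0.6]]]}}

```text
time_s: 7.65
tcp_pos: [0.4553, 0.2878, 0.029]
tool_rot: [2.84, 1.342, 0.0]
ft_force: [-0.1, 0.7, 0.3]
opening: 0.604
```

```bash
python3 - <<'E'
from h import *
st();plan(.4555,.2873,.028,50.5)
_,a=look("wrist");_,b=look("side")
cv2.imwrite("pics/c5.png",np.hstack([a[150:330,150:410],cv2.resize(b[195:285,200:330],(260,180))]))
E
```

```text
t 7.65 tcp [0.4553 0.2878 0.029 ] z-axis [ 0. -0. -1.] F [-0.12  0.68  0.28] M [-0.03   0.005  0.009] op 0.604 dq 0.002 j [ 0.42  0.57  1.7  -0.    0.87 -0.46]
now yaw 50.6 turn [ 0.0003 -0.      0.0017] shift now-axes [-0.0003  0.0005  0.001 ] end-axes [-0.0003  0.0005  0.001 ]
```

View pics/c5.png

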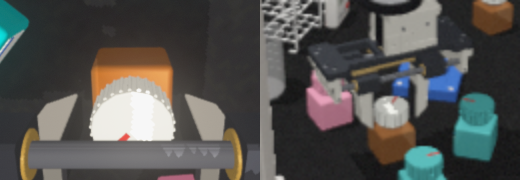

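Now the fingers straddle the cap at its full depth, and the tips are just above the body. Next is grip and twist.

>>> {"api": "move_arm", "payload": {"motion": [[[0, 0, 0, 0, 0, 0, 0.35], [0, 0, 0, 0, 0, 0, 0.35], [0, 0, 0, 0, 0, 0, 0.35], [0, 0, 0, 0, 0, 0, 0.35], [0, 0, 0, 0, 0, 0.08, 0.35], [0, 0, 0, 0, 0, 0.08, 0.35], [0, 0, 0, 0, 0, 0.08, 0.35], [0, 0, 0, 0, 0, 0.08, 0.35]]], "grip_force": 10}}

```text
time_s: 8.55
tcp_pos: [0.4549, 0.2868, 0.0291]
tool_rot: [3.021, 0.857, -0.002]
ft_force: [-0.0, -1.6, 0.7]
opening: 0.454
```

```bash
python3 - <<'E'
from h import *
st()
m,im=look("wrist","w6"); st(); plan(.4555,.2873,.028,50.5)
print(np.round(fit(m,jarmask(im),(.4555,.2875),JAR,win=90,yaws=[30,50]),4),redang(im,m,.4555,.2875))
cv2.imwrite("pics/c6.png",im[130:330,130:430])
E
```

```text
t 8.55 tcp [0.4549 0.2868 0.0291] z-axis [-0.001 -0.002 -1.   ] F [-0.04 -1.57  0.72] M [-0.18   0.098 -0.01 ] op 0.454 dq 0.827 j [ 0.42  0.57  1.7  -0.    0.87 -0.13]
t 8.6 tcp [0.4549 0.2869 0.0291] z-axis [-0.001 -0.002 -1.   ] F [ 0.32 -0.14  1.05] M [-0.089  0.14   0.017] op 0.454 dq 0.169 j [ 0.42  0.57  1.7  -0.    0.87 -0.13]
now yaw 31.4 turn [ 0.001   0.0018 -0.3327] shift now-axes [ 0.0007 -0.0001  0.0011] end-axes [0.0007 0.0002 0.0011]
[ 0.4555  0.2858 34.3585  0.4151] (np.float64(-108.55693914948263), 49, np.float64(0.007072412691876507))
```

View pics/c6.png

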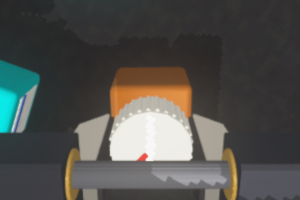

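The jar turned with the cap: its body is still square to the tool after the 19° twist. So jar 1 is tight. I'll release it and go to jar 2, passing over the holder.

>>> {"api": "move_arm", "payload": {"motion": [[[0, 0, 0, 0, 0, 0, 0.65], [0, 0, 0, 0, 0, 0, 0.75], [0, 0, -0.015, 0, 0, 0, 0.75], [0, 0, -0.04, 0, 0, 0, 0.75], [0, 0, -0.045, 0, 0, 0, 0.75], [0, 0, -0.045, 0, 0, 0, 0.75], [-0.015, 0.025, -0.03, 0, 0, 0, 0.75], [-0.024, 0.04, 0, 0, 0, 0, 0.75]]]}}

```text
time_s: 9.4
tcp_pos: [0.456, 0.2134, 0.2097]
tool_rot: [3.014, 0.88, -0.005]
ft_force: [0.6, -1.1, 0.2]
opening: 0.751
```

>>> {"api": "move_arm", "payload": {"motion": [[[-0.024, 0.04, 0, 0, 0, 0, 0.75], [-0.02, 0.032, 0, 0, 0, 0, 0.75], [0, 0, 0, 0, 0, 0, 0.75], [0, 0, 0, 0, 0, 0, 0.75], [0, 0, 0, 0, 0, 0, 0.75], [0, 0, 0, 0, 0, 0, 0.75], [0, 0, 0, 0, 0, 0, 0.75], [0, 0, 0, 0, 0, 0, 0.75]]]}}

```text
time_s: 10.2
tcp_pos: [0.4581, 0.1254, 0.2121]
tool_rot: [3.009, 0.892, 0.003]
ft_force: [-0.4, 1.0, 0.3]
opening: 0.752
```

```bash
python3 - <<'E'
from h import *
st()
m,im=look("wrist","w7");np.savez("m_w7.npz",**m); st(); plan(.46,-.085,.19)
print(fit(m,bluemask(im),(.478,.11),[('s',.045,0,.016)],win=90))
for l in ("jar_a_cap","holder_floor"):
    for d in outline_of("wrist",l):print(l,round(d["confidence"],2),d["position"],d["pixels"].sum(),ray(m,d["position"],.073).round(3))
E
```

```text
t 10.2 tcp [0.4581 0.1254 0.2121] z-axis [ 0.002 -0.002 -1.   ] F [-0.44  0.99  0.3 ] M [-0.081  0.06   0.013] op 0.752 dq 0.015 j [ 0.11  0.24  1.64 -0.    1.25 -0.47]
t 10.25 tcp [0.4581 0.1254 0.2121] z-axis [ 0.002 -0.002 -1.   ] F [ 0.81  0.29 -0.11] M [-0.037  0.079  0.03 ] op 0.75 dq 0.008 j [ 0.11  0.24  1.64 -0.    1.25 -0.47]
now yaw 33.0 turn [ 0.0031 -0.0008 -0.    ] shift now-axes [-0.113   0.1774  0.0225] end-axes [-0.113   0.1775  0.0221]
(np.float64(0.4807861537514903), np.float64(0.11198311506886666), np.float64(14.802534218497605), np.float64(0.15304581305588183))
jar_a_cap 0.79 [361.9, 53.6] 3020 [0.45  0.277 0.073]
jar_a_cap 0.73 [423.1, 138.0] 2947 [0.549 0.249 0.073]
jar_a_cap 0.59 [261.4, 43.4] 2744 [0.366 0.233 0.073]
holder_floor 0.57 [288.3, 195.8] 5008 [0.468 0.124 0.073]
```

View pics/w7.png

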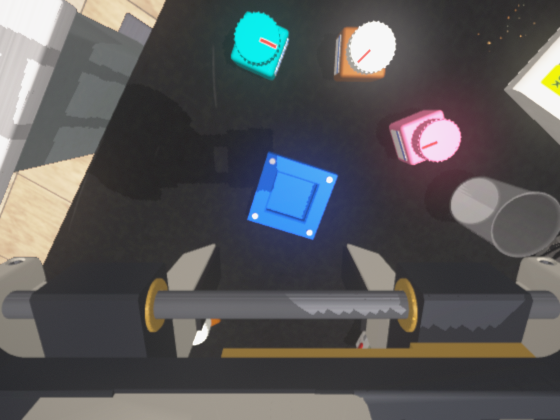

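The holder is fully visible, with corners at (271,153), (337,178), (313,240) and (248,220). Jar 1 is upright at (371,47). Now to jar 2.

>>> {"api": "move_arm", "payload": {"motion": [[[-0.0226, 0.0355, 0.004, 0.003, 0, 0, 0.75], [-0.0226, 0.0355, 0.004, 0, 0, 0, 0.75], [-0.0226, 0.0355, 0.004, 0, 0, 0, 0.75], [-0.0226, 0.0355, 0.004, 0, 0, 0, 0.75], [-0.0226, 0.0355, 0.004, 0, 0, 0, 0.75], [0, 0, 0, 0, 0, 0, 0.75], [0, 0, 0, 0, 0, 0, 0.75], [0, 0, 0, 0, 0, 0, 0.75]]]}}

```text
time_s: 11.15
tcp_pos: [0.4615, -0.0903, 0.1914]
tool_rot: [-3.009, -0.9, -0.005]
ft_force: [0.2, 0.7, 0.8]
opening: 0.753
```

```bash
python3 - <<'E'
from h import *
m=dict(np.load("m_w7.npz"));im=cv2.imread("pics/w7.png")
C=np.array([ray(m,p,.016)[:2] for p in ((271,153),(337,178),(313,240),(248,220))]);print(C.round(3).tolist(),C.mean(0).round(4))
h=cv2.cvtColor(im,cv2.COLOR_BGR2HSV).astype(int);bm=(h[...,0]>98)&(h[...,0]<125)&(h[...,1]>100)&(im[...,0]-im[...,2].astype(int)>50)
bm=cv2.morphologyEx(bm.astype(np.uint8),cv2.MORPH_CLOSE,np.ones((11,11)))>0;bm=cv2.morphologyEx(bm.astype(np.uint8),cv2.MORPH_OPEN,np.ones((5,5)))>0
print(np.round(fit(m,bm,(.478,.11),[('s',.045,0,.016)],win=65),4))
st();m,im=look("wrist","w8")
for l in ("jar_a_cap",):
    for d in outline_of("wrist",l):print(l,round(d["confidence"],2),d["position"],d["pixels"].sum(),ray(m,d["position"],.073).round(3))
f=fit(m,jarmask(im),(.46,-.083),JAR,win=55);c=capfit(m,im,f[:2]);print(np.round(f,4),c,redang(im,m,*c[:2]))
plan(c[0],c[1],.1,f[2]);plan(c[0],c[1],.1,f[2]+90)
E
```

```text
[[0.43, 0.145], [0.516, 0.164], [0.538, 0.079], [0.452, 0.056]] [0.484  0.1111]
[ 0.4825  0.1118 14.8427  0.0325]
t 11.15 tcp [ 0.4615 -0.0903  0.1914] z-axis [ 0.003  0.001 -1.   ] F [0.22 0.74 0.81] M [-0.047  0.055 -0.039] op 0.753 dq 0.01 j [-0.36  0.25  1.69  0.    1.2  -0.94]
[ 4.61700e-01 -8.78000e-02  6.05268e+01  4.40000e-02] [ 0.4617 -0.0877  2.8345  0.0335] (np.float64(-72.89232337343941), 37, np.float64(0.010916992949149688))
now yaw 33.4 turn [ 0.0016 -0.0032 -0.4737] shift now-axes [ 0.0009 -0.0017  0.0915] end-axes [ 0.0018 -0.0009  0.0915]
now yaw 33.4 turn [-0.0012 -0.0035  1.0971] shift now-axes [ 0.0009 -0.0017  0.0915] end-axes [-0.0009 -0.0018  0.0915]
```

>>> {"api": "move_arm", "payload": {"motion": [[[0, 0, 0.01, 0.002, -0.003, -0.118, 0.75], [0, 0, 0.015, 0, 0, -0.118, 0.75], [0, 0, 0.018, 0, 0, -0.118, 0.75], [0, 0, 0.018, 0, 0, -0.118, 0.75], [0, 0, 0.018, 0, 0, 0, 0.75], [0, 0, 0.015, 0, 0, 0, 0.75], [0, 0, 0, 0, 0, 0, 0.75], [0, 0, 0, 0, 0, 0, 0.75]]]}}

```text
time_s: 12.05
tcp_pos: [0.4641, -0.0801, 0.0971]
tool_rot: [2.684, 1.629, 0.007]
ft_force: [0.3, 0.6, 0.5]
opening: 0.751
```

```bash
python3 -c "
from h import *
st();plan(.4617,-.0878,.029,60.5)"
```

```text
t 12.05 tcp [ 0.4641 -0.0801  0.0971] z-axis [ 0.005  0.    -1.   ] F [0.33 0.61 0.51] M [-0.001  0.001  0.01 ] op 0.751 dq 0.017 j [-0.34  0.37  1.82  0.    0.95 -1.43]
now yaw 62.5 turn [ 0.0043 -0.0027  0.0352] shift now-axes [-0.0082  0.0011  0.0681] end-axes [-0.0079  0.0017  0.0681]
```

>>> {"api": "move_arm", "payload": {"motion": [[[-0.004, 0.001, 0.005, 0.004, -0.003, 0.035, 0.75], [-0.004, 0.001, 0.012, 0, 0, 0, 0.75], [-0.001, -0.0005, 0.014, 0, 0, 0, 0.75], [-0.001, -0.0005, 0.014, 0, 0, 0, 0.75], [-0.001, -0.0005, 0.012, 0, 0, 0, 0.75], [0, 0, 0.008, 0, 0, 0, 0.75], [0, 0, 0, 0, 0, 0, 0.65], [0, 0, 0, 0, 0, 0, 0.65]]]}}

```text
time_s: 12.85
tcp_pos: [0.4642, -0.0917, 0.035]
tool_rot: [2.713, 1.565, 0.011]
ft_force: [-0.6, 0.1, 0.4]
opening: 0.66
```

```bash
python3 -c "
from h import *
st();plan(.4617,-.0878,.029,60.5)"
```

```text
t 12.85 tcp [ 0.4642 -0.0917  0.035 ] z-axis [ 0.011 -0.005 -1.   ] F [-0.64  0.11  0.42] M [0.006 0.021 0.001] op 0.66 dq 0.005 j [-0.36  0.46  1.89 -0.    0.78 -1.4 ]
now yaw 60.0 turn [ 0.0119 -0.0009 -0.0092] shift now-axes [ 0.0021 -0.0042  0.006 ] end-axes [ 0.0021 -0.0041  0.006 ]
```

>>> {"api": "move_arm", "payload": {"motion": [[[0.001, -0.002, 0.003, 0.012, 0, -0.009, 0.65], [0.001, -0.002, 0.003, 0, 0, 0, 0.65], [0, 0, 0, 0, 0, 0, 0.35], [0, 0, 0, 0, 0, 0, 0.35], [0, 0, 0, 0, 0, 0, 0.35], [0, 0, 0, 0, 0, 0, 0.35], [0, 0, 0, 0, 0, 0, 0.35], [0, 0, 0, 0, 0, 0, 0.35]]]}}

```text
time_s: 13.65
tcp_pos: [0.4629, -0.0879, 0.0302]
tool_rot: [2.713, 1.582, 0.004]
ft_force: [0.2, 0.2, -1.3]
opening: 0.449
```

```bash
python3 -c "
from h import *
st();plan(.4617,-.0878,.029,60.5);look('wrist','w9');st()"
```

```text
t 13.65 tcp [ 0.4629 -0.0879  0.0302] z-axis [ 0.003  0.    -1.   ] F [ 0.24  0.2  -1.27] M [-0.027 -0.063 -0.027] op 0.449 dq 0.004 j [-0.35  0.47  1.89  0.    0.78 -1.41]
now yaw 60.5 turn [ 0.0022 -0.0015  0.0003] shift now-axes [-0.0005 -0.0011  0.0012] end-axes [-0.0005 -0.0011  0.0012]
t 13.7 tcp [ 0.4629 -0.0879  0.0302] z-axis [ 0.003  0.    -1.   ] F [ 1.31  0.33 -0.64] M [ 0.012 -0.031 -0.056] op 0.455 dq 0.001 j [-0.35  0.47  1.89  0.    0.78 -1.41]
```

>>> {"api": "move_arm", "payload": {"motion": [[[0, 0, 0, 0, 0, 0.08, 0.35], [0, 0, 0, 0, 0, 0.08, 0.35], [0, 0, 0, 0, 0, 0.08, 0.35], [0, 0, 0, 0, 0, 0.08, 0.35], [0, 0, 0, 0, 0, 0, 0.35], [0, 0, 0, 0, 0, 0, 0.35], [0, 0, 0, 0, 0, 0, 0.35], [0, 0, 0, 0, 0, 0, 0.35]]]}}

```text
time_s: 14.5
tcp_pos: [0.4627, -0.0883, 0.0301]
tool_rot: [2.934, 1.12, 0.003]
ft_force: [-0.0, 0.8, -1.2]
opening: 0.457
```

```bash
python3 - <<'E'
from h import *
st();look('wrist','w10');st()
for n in ("c6","w9","w10"):
    im=cv2.imread(f"pics/{n}.png")
    if n!="c6": im=im[130:330,130:430]
    h=cv2.cvtColor(im,cv2.COLOR_BGR2HSV).astype(int); a=((h[...,0]>3)&(h[...,0]<20)&(h[...,1]>150)&(h[...,2]>70)).astype(np.uint8)
    k,L,S,_=cv2.connectedComponentsWithStats(a); i=1+S[1:,4].argmax(); ys,xs=np.nonzero(L==i)
    top=[(x,ys[xs==x].min()) for x in range(xs.min()+6,xs.max()-5)]
    print(n,S[i],"top edge slope deg",np.degrees(np.arctan(np.polyfit(*np.array(top).T,1)[0])).round(1), "std",np.std([t[1] for t in top]).round(1))
E
```

```text
t 14.5 tcp [ 0.4627 -0.0883  0.0301] z-axis [ 0.002 -0.    -1.   ] F [-0.04  0.77 -1.24] M [ 0.012  0.021 -0.017] op 0.457 dq 0.011 j [-0.35  0.47  1.89  0.    0.78 -1.08]
t 14.55 tcp [ 0.4627 -0.0883  0.0301] z-axis [ 0.002 -0.    -1.   ] F [ 0.49  0.28 -0.49] M [-0.055 -0.02  -0.027] op 0.455 dq 0.006 j [-0.35  0.47  1.89  0.    0.78 -1.08]
c6 [ 110   68   82   49 2526] top edge slope deg -0.3 std 1.3
w9 [111  81  81  30 638] top edge slope deg 0.2 std 0.6
w10 [111  81  81  34 857] top edge slope deg -0.4 std 0.5
```

The body's top edge stays square to the tool through the twist (slope about 0° before and after), so jar 2 turned with its cap and is tight. On to jar 3.

>>> {"api": "move_arm", "payload": {"motion": [[[0, 0, 0, 0, 0, 0, 0.65], [0, 0, 0, 0, 0, 0, 0.75], [0, 0, -0.015, 0, 0, 0, 0.75], [0, 0, -0.04, 0, 0, 0, 0.75], [0, 0, -0.045, 0, 0, 0, 0.75], [0, 0, -0.045, 0, 0, 0, 0.75], [-0.015, 0.013, -0.015, 0, 0, 0, 0.75], [-0.028, 0.023, 0, 0, 0, 0, 0.75]]]}}

```text
time_s: 15.35
tcp_pos: [0.4541, -0.142, 0.1965]
tool_rot: [-2.931, -1.131, -0.001]
ft_force: [0.3, -0.6, -0.4]
opening: 0.751
```

>>> {"api": "move_arm", "payload": {"motion": [[[-0.03, 0.025, 0, 0, 0, 0, 0.75], [-0.03, 0.025, 0, 0, 0, 0, 0.75], [-0.03, 0.025, 0, 0, 0, 0, 0.75], [-0.018, 0.014, 0, 0, 0, 0, 0.75], [0, 0, 0, 0, 0, 0, 0.75], [0, 0, 0, 0, 0, 0, 0.75], [0, 0, 0, 0, 0, 0, 0.75], [0, 0, 0, 0, 0, 0, 0.75]]]}}

```text
time_s: 16.15
tcp_pos: [0.4327, -0.2871, 0.1986]
tool_rot: [2.927, 1.13, 0.005]
ft_force: [0.0, -0.2, 0.1]
opening: 0.752
```

```bash
python3 - <<'E'
from h import *
st();m,im=look("wrist","w11");np.savez("m_w11.npz",**m)
for l in ("jar_a_cap",):
    for d in outline_of("wrist",l):print(l,round(d["confidence"],2),d["position"],d["pixels"].sum(),ray(m,d["position"],.073).round(3))
f=fit(m,jarmask(im),(.44,-.28),JAR,win=55);c=capfit(m,im,f[:2]);print(np.round(f,4),c,redang(im,m,*c[:2]))
plan(c[0],c[1],.1,f[2]);plan(c[0],c[1],.1,f[2]+90)
E
```

```text
t 16.15 tcp [ 0.4327 -0.2871  0.1986] z-axis [ 0.005 -0.002 -1.   ] F [ 0.01 -0.23  0.11] M [-0.068  0.093  0.023] op 0.752 dq 0.014 j [-0.73  0.33  1.55  0.    1.25 -1.47]
[ 4.33300e-01 -2.87200e-01  6.18114e+01  4.32000e-02] [ 0.4331 -0.2868  0.8706  0.0342] (np.float64(-80.28476208595318), 29, np.float64(0.009846925107909523))
now yaw 42.2 turn [ 0.0053 -0.0009 -0.3419] shift now-axes [ 0.0004 -0.0006  0.0987] end-axes [0.0005 0.0001 0.0987]
now yaw 42.2 turn [ 0.0033 -0.0047  1.2289] shift now-axes [ 0.0004 -0.0006  0.0987] end-axes [ 0.0001 -0.0005  0.0987]
```

>>> {"api": "move_arm", "payload": {"motion": [[[0, 0, 0.01, 0.005, -0.001, -0.114, 0.75], [0, 0, 0.015, 0, 0, -0.114, 0.75], [-0.001, 0, 0.02, 0, 0, -0.114, 0.75], [-0.001, 0, 0.02, 0, 0, 0, 0.75], [-0.001, 0, 0.02, 0, 0, 0, 0.75], [-0.001, 0, 0.015, 0, 0, 0, 0.75], [0, 0, 0, 0, 0, 0, 0.75], [0, 0, 0, 0, 0, 0, 0.75]]]}}

```text
time_s: 17.05
tcp_pos: [0.434, -0.2864, 0.0976]
tool_rot: [2.673, 1.643, 0.004]
ft_force: [-0.6, 0.6, 0.3]
opening: 0.755
```

```bash
python3 -c "
from h import *
st();plan(.4332,-.287,.029,61.8)"
```

```text
t 17.05 tcp [ 0.434  -0.2864  0.0976] z-axis [ 0.004 -0.002 -1.   ] F [-0.59  0.63  0.26] M [-0.01  -0.036  0.063] op 0.755 dq 0.01 j [-0.73  0.44  1.69  0.    1.   -1.83]
now yaw 63.1 turn [0.0044 0.     0.0235] shift now-axes [-0.0009 -0.0008  0.0686] end-axes [-0.0009 -0.0004  0.0686]
```

>>> {"api": "move_arm", "payload": {"motion": [[[-0.001, 0, 0.01, 0.004, 0, 0.023, 0.75], [-0.001, -0.0005, 0.014, 0, 0, 0, 0.75], [-0.001, -0.0005, 0.014, 0, 0, 0, 0.75], [-0.001, -0.0005, 0.014, 0, 0, 0, 0.75], [-0.001, -0.0005, 0.012, 0, 0, 0, 0.75], [0, 0, 0.006, 0, 0, 0, 0.75], [0, 0, 0, 0, 0, 0, 0.65], [0, 0, 0, 0, 0, 0, 0.65]]]}}

```text
time_s: 17.85
tcp_pos: [0.4337, -0.2922, 0.0288]
tool_rot: [2.691, 1.601, 0.005]
ft_force: [-0.0, -0.4, -0.0]
opening: 0.662
```

```bash
python3 -c "
from h import *
st();plan(.4332,-.287,.029,61.8)"
```

```text
t 17.85 tcp [ 0.4337 -0.2922  0.0288] z-axis [ 0.008 -0.007 -1.   ] F [-0.04 -0.36 -0.04] M [-0.02   0.02  -0.017] op 0.662 dq 0.006 j [-0.74  0.54  1.76 -0.    0.83 -1.81]
now yaw 61.5 turn [ 0.0103  0.0026 -0.0055] shift now-axes [ 0.0043 -0.0029 -0.0002] end-axes [ 0.0043 -0.0029 -0.0002]
```

>>> {"api": "move_arm", "payload": {"motion": [[[0.002, -0.0015, 0, 0.01, 0.003, -0.005, 0.65], [0.002, -0.0015, 0, 0, 0, 0, 0.65], [0, 0, 0, 0, 0, 0, 0.35], [0, 0, 0, 0, 0, 0, 0.35], [0, 0, 0, 0, 0, 0, 0.35], [0, 0, 0, 0, 0, 0, 0.35], [0, 0, 0, 0, 0, 0, 0.35], [0, 0, 0, 0, 0, 0, 0.35]]]}}

```text
time_s: 18.65
tcp_pos: [0.4342, -0.2873, 0.0308]
tool_rot: [2.694, 1.612, 0.003]
ft_force: [-0.9, -1.0, -0.4]
opening: 0.453
```

```bash
python3 -c "
from h import *
st();look('wrist','w12')"
```

```text
t 18.65 tcp [ 0.4342 -0.2873  0.0308] z-axis [ 0.003 -0.002 -1.   ] F [-0.88 -0.95 -0.37] M [ 0.017 -0.015 -0.036] op 0.453 dq 0.001 j [-0.73  0.54  1.75  0.    0.84 -1.81]
```

>>> {"api": "move_arm", "payload": {"motion": [[[0, 0, 0, 0, 0, 0.08, 0.35], [0, 0, 0, 0, 0, 0.08, 0.35], [0, 0, 0, 0, 0, 0.08, 0.35], [0, 0, 0, 0, 0, 0.08, 0.35], [0, 0, 0, 0, 0, 0, 0.35], [0, 0, 0, 0, 0, 0, 0.35], [0, 0, 0, 0, 0, 0, 0.35], [0, 0, 0, 0, 0, 0, 0.35]]]}}

```text
time_s: 19.5
tcp_pos: [0.4337, -0.2878, 0.0308]
tool_rot: [2.92, 1.152, 0.002]
ft_force: [-0.2, 0.1, -0.3]
opening: 0.454
```

```bash
cat > slope.py <<'E'
from h import *
def slope(n):
    im=cv2.imread(f"pics/{n}.png")[130:330,130:430]
    h=cv2.cvtColor(im,cv2.COLOR_BGR2HSV).astype(int); a=((h[...,0]>3)&(h[...,0]<20)&(h[...,1]>150)&(h[...,2]>70)).astype(np.uint8)
    k,L,S,_=cv2.connectedComponentsWithStats(a); i=1+S[1:,4].argmax(); ys,xs=np.nonzero(L==i)
    top=[(x,ys[xs==x].min()) for x in range(xs.min()+6,xs.max()-5)]
    print(n,S[i],"slope",np.degrees(np.arctan(np.polyfit(*np.array(top).T,1)[0])).round(1),"std",np.std([t[1] for t in top]).round(1))
E
python3 - <<'E'
from slope import *
st();look('wrist','w13');st();slope("w12");slope("w13")
E
```

```text
t 19.5 tcp [ 0.4337 -0.2878  0.0308] z-axis [ 0.002 -0.002 -1.   ] F [-0.18  0.11 -0.3 ] M [ 0.001 -0.007  0.002] op 0.454 dq 0.013 j [-0.73  0.54  1.75 -0.    0.84 -1.48]
t 19.55 tcp [ 0.4338 -0.2878  0.0308] z-axis [ 0.002 -0.002 -1.   ] F [ 1.03  0.01 -0.57] M [-0.049  0.024 -0.064] op 0.454 dq 0.007 j [-0.73  0.54  1.75 -0.    0.84 -1.48]
w12 [112  81  80  35 758] slope 0.3 std 0.4
w13 [ 103   59   88   57 1365] slope -23.0 std 13.0
```

The jar stayed put while its cap turned: its edge is now at −23° in the tool frame. So jar 3 is the loose one. I'll take it by the body.

>>> {"api": "move_arm", "payload": {"motion": [[[0, 0, 0, 0, 0, 0, 0.7], [0, 0, 0, 0, 0, 0, 0.8], [0, 0, 0, 0.002, 0, -0.107, 0.8], [0, 0, 0, 0, 0, -0.107, 0.8], [0, 0, 0, 0, 0, -0.107, 0.8], [0, 0, 0, 0, 0, 0, 0.8], [0, 0, 0.004, 0, 0, 0, 0.8], [0, 0, 0, 0, 0, 0, 0.8]]]}}

```text
time_s: 20.35
tcp_pos: [0.4339, -0.288, 0.0267]
tool_rot: [2.693, 1.615, 0.0]
ft_force: [-0.9, 1.2, -0.1]
opening: 0.798
```

```bash
python3 - <<'E'
from slope import *
st();plan(.4332,-.287,.005,61.8);look('wrist','w14');slope("w14")
E
```

```text
t 20.35 tcp [ 0.4339 -0.288   0.0267] z-axis [ 0.001 -0.001 -1.   ] F [-0.9   1.19 -0.1 ] M [ 0.006  0.09  -0.016] op 0.798 dq 0.021 j [-0.73  0.55  1.76 -0.    0.84 -1.81]
now yaw 61.9 turn [0.0013 0.0004 0.002 ] shift now-axes [ 0.0006 -0.0011  0.0217] end-axes [ 0.0006 -0.0011  0.0217]
w14 [113  82  82  30 525] slope 1.3 std 0.6
```

>>> {"api": "move_arm", "payload": {"motion": [[[0, -0.0005, 0.007, 0, 0, 0, 0.8], [0, -0.0005, 0.008, 0, 0, 0, 0.8], [0, 0, 0.007, 0, 0, 0, 0.8], [0, 0, 0, 0, 0, 0, 0.65], [0, 0, 0, 0, 0, 0, 0.4], [0, 0, 0, 0, 0, 0, 0.4], [0, 0, 0, 0, 0, 0, 0.4], [0, 0, 0, 0, 0, 0, 0.4]]], "grip_force": 20}}

```text
time_s: 21.2
tcp_pos: [0.4328, -0.2873, 0.0023]
tool_rot: [2.696, 1.612, 0.0]
ft_force: [-0.3, 0.1, -1.3]
opening: 0.516
```

```bash
python3 - <<'E'
from h import *
st();plan(.4332,-.287,.005,61.8)
E
```

```text
t 21.2 tcp [ 0.4328 -0.2873  0.0023] z-axis [ 0. -0. -1.] F [-0.33  0.14 -1.33] M [-0.06   0.01  -0.002] op 0.516 dq 0.003 j [-0.73  0.59  1.78 -0.    0.78 -1.81]
now yaw 61.8 turn [ 0.0004  0.0001 -0.0007] shift now-axes [ 0.0005  0.0002 -0.0027] end-axes [ 0.0005  0.0002 -0.0027]
```

>>> {"api": "move_arm", "payload": {"motion": [[[0, 0, -0.02, 0, 0, 0, 0.4], [0, 0, -0.035, 0, 0, 0, 0.4], [0, 0, -0.035, 0, 0, -0.125, 0.4], [0, 0, -0.035, 0, 0, -0.125, 0.4], [0, 0, 0, 0, 0, -0.125, 0.4], [0, 0, 0, 0, 0, -0.125, 0.4], [0, 0, 0, 0, 0, -0.125, 0.4], [0, 0, 0, 0, 0, -0.125, 0.4]]]}}

```text
time_s: 22.0
tcp_pos: [0.4318, -0.2866, 0.1327]
tool_rot: [-1.883, -2.514, 0.0]
ft_force: [0.3, 0.3, -1.8]
opening: 0.521
```

```bash
python3 - <<'E'
from h import *
st();plan(.4825,.1115,.128,104.8)
E
```

```text
t 22.0 tcp [ 0.4318 -0.2866  0.1327] z-axis [-0.001  0.    -1.   ] F [ 0.33  0.26 -1.81] M [0.068 0.009 0.005] op 0.521 dq 1.293 j [-0.73  0.4   1.65 -0.    1.09 -2.59]
now yaw 106.3 turn [-0.0007 -0.0004  0.0268] shift now-axes [0.3678 0.1606 0.0048] end-axes [0.372  0.1507 0.0047]
```

>>> {"api": "move_arm", "payload": {"motion": [[[0.02, 0.009, 0, 0, 0, 0.027, 0.4], [0.037, 0.015, 0, 0, 0, 0, 0.4], [0.04, 0.016, 0, 0, 0, 0, 0.4], [0.04, 0.016, 0, 0, 0, 0, 0.4], [0.04, 0.016, 0, 0, 0, 0, 0.4], [0.04, 0.016, 0, 0, 0, 0, 0.4], [0.04, 0.016, 0, 0, 0, 0, 0.4], [0.04, 0.016, 0, 0, 0, 0, 0.4]]]}}

```text
time_s: 22.8
tcp_pos: [0.4714, 0.0368, 0.1326]
tool_rot: [1.924, 2.48, -0.002]
ft_force: [1.0, 0.1, -1.2]
opening: 0.518
```

```bash
python3 - <<'E'
from h import *
st();plan(.4825,.1115,.128,104.8)
E
```

```text
t 22.8 tcp [0.4714 0.0368 0.1326] z-axis [ 0.002 -0.003 -1.   ] F [ 1.04  0.05 -1.16] M [ 0.036 -0.103  0.047] op 0.518 dq 0.967 j [-0.08  0.32  1.77 -0.    1.05 -1.9 ]
now yaw 104.4 turn [ 0.001  0.003 -0.007] shift now-axes [0.0696 0.0293 0.0044] end-axes [0.0694 0.0298 0.0046]
```

>>> {"api": "move_arm", "payload": {"motion": [[[0.03, 0.013, 0, 0.001, 0.003, -0.007, 0.4], [0.025, 0.011, 0, 0, 0, 0, 0.4], [0.008, 0.004, 0, 0, 0, 0, 0.4], [0, 0, 0, 0, 0, 0, 0.4], [0, 0, 0.02, 0, 0, 0, 0.4], [0, 0, 0.02, 0, 0, 0, 0.4], [0, 0, 0.02, 0, 0, 0, 0.4], [0, 0, 0, 0, 0, 0, 0.4]]]}}

```text
time_s: 23.6
tcp_pos: [0.482, 0.1081, 0.0717]
tool_rot: [1.909, 2.493, 0.0]
ft_force: [0.2, -1.1, -1.6]
opening: 0.518
```

```bash
python3 - <<'E'
from h import *
st();plan(.4825,.1115,.03,104.8)
m,im=look("wrist","w15");np.savez("m_w15.npz",**m);ms,ims=look("side","s15")
o=im.copy()
for parts,a,col in (([('s',.045,0,.016)],(.4825,.1115,np.radians(14.8)),(0,255,0)),([('s',.026,.0155,.016)],(.4825,.1115,np.radians(14.8)),(0,255,255))):
    for q,mm in ((o,m),(ims,ms)):
        cs,_=cv2.findContours(sil(mm,*a,parts).astype(np.uint8),0,2);cv2.drawContours(q,cs,-1,col,1)
cv2.imwrite("pics/c15.png",np.hstack([o[60:360,60:460],cv2.resize(ims[150:300,200:400],(400,300))]))
E
```

```text
t 23.6 tcp [0.482  0.1081 0.0717] z-axis [ 0.002 -0.001 -1.   ] F [ 0.17 -1.14 -1.55] M [ 0.037 -0.001  0.011] op 0.518 dq 0.038 j [ 0.07  0.44  1.79 -0.    0.91 -1.77]
now yaw 105.1 turn [0.0014 0.0014 0.0057] shift now-axes [0.0032 0.0013 0.0417] end-axes [0.0031 0.0013 0.0417]
```

View pics/c15.png

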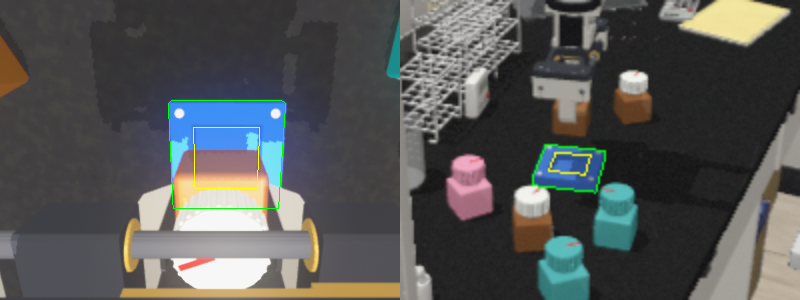

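The holder model (green and yellow outlines) matches both views. The jar is held level just in front of it. I'll correct the position and lower it.

>>> {"api": "move_arm", "payload": {"motion": [[[0.0016, 0.0006, 0, 0.001, 0.001, 0.006, 0.4], [0.0016, 0.0006, 0, 0, 0, 0, 0.4], [0, 0, 0.015, 0, 0, 0, 0.4], [0, 0, 0.015, 0, 0, 0, 0.4], [0, 0, 0.012, 0, 0, 0, 0.4], [0, 0, 0.005, 0, 0, 0, 0.4], [0, 0, 0, 0, 0, 0, 0.4], [0, 0, 0, 0, 0, 0, 0.4]]]}}

```text
time_s: 24.5
tcp_pos: [0.4904, 0.1119, 0.033]
tool_rot: [1.91, 2.476, 0.02]
ft_force: [-0.1, -0.6, -1.3]
opening: 0.518
```

```bash
python3 - <<'E'
from h import *
st();plan(.4825,.1115,.0063,104.8)
E
```

```text
t 24.5 tcp [0.4904 0.1119 0.033 ] z-axis [ 0.019  0.001 -1.   ] F [-0.14 -0.57 -1.28] M [0.046 0.002 0.027] op 0.518 dq 0.006 j [ 0.07  0.5   1.82 -0.    0.8  -1.75]
now yaw 104.7 turn [ 0.0189  0.004  -0.0018] shift now-axes [ 0.0018 -0.0083  0.0265] end-axes [ 0.0017 -0.0078  0.0267]
```

>>> {"api": "move_arm", "payload": {"motion": [[[0.001, -0.004, 0, 0.019, 0.004, -0.002, 0.4], [0.001, -0.003, 0, 0, 0, 0, 0.4], [0, 0, 0, 0, 0, 0, 0.4], [0, 0, 0.004, 0, 0, 0, 0.4], [0, 0, 0.004, 0, 0, 0, 0.4], [0, 0, 0, 0, 0, 0, 0.4], [0, 0, 0, 0, 0, 0, 0.4], [0, 0, 0, 0, 0, 0, 0.4]]]}}

```text
time_s: 25.3
tcp_pos: [0.4836, 0.1122, 0.026]
tool_rot: [1.916, 2.489, 0.001]
ft_force: [-0.4, -0.1, -2.1]
opening: 0.523
```

```bash
python3 - <<'E'
from h import *
st();plan(.4825,.1115,.0063,104.8)
E
```

```text
t 25.3 tcp [0.4836 0.1122 0.026 ] z-axis [ 0.001  0.    -1.   ] F [-0.42 -0.15 -2.07] M [ 0.083  0.019 -0.003] op 0.523 dq 0.001 j [ 0.07  0.52  1.82  0.    0.8  -1.76]
now yaw 104.8 turn [0.0013 0.0002 0.0004] shift now-axes [-0.0004 -0.0013  0.0197] end-axes [-0.0004 -0.0013  0.0197]
```

>>> {"api": "move_arm", "payload": {"motion": [[[0, -0.0012, 0.002, 0.001, 0, 0, 0.4], [0, 0, 0.004, 0, 0, 0, 0.4], [0, 0, 0.004, 0, 0, 0, 0.4], [0, 0, 0.003, 0, 0, 0, 0.4], [0, 0, 0.003, 0, 0, 0, 0.4], [0, 0, 0, 0, 0, 0, 0.4], [0, 0, 0, 0, 0, 0, 0.4], [0, 0, 0, 0, 0, 0, 0.4]]]}}

```text
time_s: 26.1
tcp_pos: [0.4823, 0.1118, 0.0083]
tool_rot: [-1.916, -2.489, 0.0]
ft_force: [0.2, -0.4, -1.2]
opening: 0.52
```

```bash
python3 - <<'E'
from h import *
st();plan(.4825,.1115,.0063,104.8)
E
```

```text
t 26.1 tcp [0.4823 0.1118 0.0083] z-axis [-0. -0. -1.] F [ 0.2  -0.37 -1.17] M [ 0.047 -0.001 -0.026] op 0.52 dq 0.001 j [ 0.07  0.54  1.84 -0.    0.76 -1.76]
now yaw 104.8 turn [-0.0002  0.0001  0.0003] shift now-axes [-0.0004  0.0001  0.002 ] end-axes [-0.0004  0.0001  0.002 ]
```

>>> {"api": "move_arm", "payload": {"motion": [[[0, 0, 0.0015, 0, 0, 0, 0.4], [0, 0, 0.0015, 0, 0, 0, 0.4], [0, 0, 0, 0, 0, 0, 0.4], [0, 0, 0, 0, 0, 0, 0.6], [0, 0, 0, 0, 0, 0, 0.7], [0, 0, 0, 0, 0, 0, 0.75], [0, 0, -0.005, 0, 0, 0, 0.75], [0, 0, 0, 0, 0, 0, 0.75]]]}}

```text
time_s: 26.9
tcp_pos: [0.4835, 0.112, 0.0121]
tool_rot: [1.915, 2.488, 0.003]
ft_force: [0.5, 0.4, -0.4]
opening: 0.745
```

```bash
python3 - <<'E'
from slope import *
st();plan(.4825,.1115,.0355,104.8)
m,im=look("wrist","w16");slope("w16")
c=capfit(m,im,(.4825,.1115),.004);print(c)
E
```

```text
t 26.9 tcp [0.4835 0.112  0.0121] z-axis [ 0.003  0.    -1.   ] F [ 0.52  0.36 -0.44] M [ 0.018 -0.06  -0.016] op 0.745 dq 0.01 j [ 0.07  0.54  1.84 -0.    0.77 -1.76]
now yaw 104.8 turn [0.0027 0.0007 0.0004] shift now-axes [-0.0002 -0.001  -0.0234] end-axes [-0.0002 -0.0011 -0.0234]Traceback (most recent call last):
  File "<stdin>", line 3, in <module>
  File "slope.py", line 5, in slope
    k,L,S,_=cv2.connectedComponentsWithStats(a); i=1+S[1:,4].argmax(); ys,xs=np.nonzero(L==i)
                                                     ~~~~~~~~~~~~~~^^
ValueError: attempt to get argmax of an empty sequence
```

>>> {"api": "move_arm", "payload": {"motion": [[[0, -0.001, -0.02, 0.003, 0, 0, 0.75], [0, 0, -0.03, 0, 0, 0, 0.75], [0, 0, -0.035, 0, 0, 0, 0.75], [0, 0, -0.035, 0, 0, 0, 0.75], [0, 0, -0.035, 0, 0, 0, 0.75], [0, 0, -0.02, 0, 0, 0, 0.75], [0, 0, 0, 0, 0, 0, 0.75], [0, 0, 0, 0, 0, 0, 0.75]]]}}

```text
time_s: 27.75
tcp_pos: [0.481, 0.1116, 0.1925]
tool_rot: [-1.915, -2.487, 0.005]
ft_force: [-0.0, -0.3, 0.0]
opening: 0.747
```

```bash
python3 - <<'E'
from h import *
st();m,im=look("wrist","w17");np.savez("m_w17.npz",**m)
for dz in (.004,.010,.016):
    f=fit(m,jarmask(im),(.4825,.1115),raised(dz,[('s',.024,.0,.044),('c',.021,.051,.073),('c',.017,.04,.055)]),win=60,yaws=[10,20]);c=capfit(m,im,f[:2],dz);print(dz,np.round(f,4),c,redang(im,m,*c[:2],.073+dz))
c=capfit(m,im,(.4825,.1115),.004);plan(c[0],c[1],.0355,104.8)
cv2.imwrite("pics/c17.png",cv2.resize(im[100:280,180:400],None,fx=2.5,fy=2.5))
E
```

```text
t 27.75 tcp [0.481  0.1116 0.1925] z-axis [-0.004 -0.001 -1.   ] F [-0.03 -0.25  0.02] M [0.019 0.022 0.019] op 0.747 dq 0.013 j [ 0.07  0.3   1.62 -0.    1.22 -1.76]
0.004 [ 0.4828  0.1111 14.0331  0.133 ] [0.482  0.1108 6.8545 0.2878] None
0.01 [ 0.483   0.1112 15.5017  0.1618] [0.4803 0.1101 1.0028 0.2625] None
0.016 [ 0.4806  0.1105 13.6384  0.1952] [0.4783 0.1097 8.1796 0.2446] None
now yaw 104.8 turn [-0.0043 -0.0001  0.0004] shift now-axes [-0.0011  0.0012  0.1568] end-axes [-0.0011  0.0006  0.1568]
```

>>> {"api": "move_arm", "payload": {"motion": [[[0, 0, 0.02, -0.004, 0, 0, 0.75], [0, -0.001, 0.025, 0, 0, 0, 0.75], [0, -0.001, 0.025, 0, 0, 0, 0.75], [0, -0.001, 0.025, 0, 0, 0, 0.75], [0, -0.001, 0.02, 0, 0, 0, 0.75], [0, 0, 0, 0, 0, 0, 0.75], [0, 0, 0, 0, 0, 0, 0.75], [0, 0, 0, 0, 0, 0, 0.75]]]}}

```text
time_s: 28.6
tcp_pos: [0.4706, 0.11, 0.0648]
tool_rot: [-1.909, -2.479, 0.017]
ft_force: [-0.1, 0.9, 0.4]
opening: 0.752
```

```bash
python3 - <<'E'
from h import *
st();plan(.4825,.1113,.0355,104.8)
E
```

```text
t 28.6 tcp [0.4706 0.11   0.0648] z-axis [-0.016 -0.001 -1.   ] F [-0.07  0.93  0.4 ] M [ 0.045 -0.005 -0.005] op 0.752 dq 0.01 j [ 0.07  0.44  1.81  0.    0.91 -1.76]
now yaw 104.8 turn [-0.0159 -0.0031  0.0001] shift now-axes [-0.0019  0.0123  0.0291] end-axes [-0.0018  0.0118  0.0293]
```

>>> {"api": "move_arm", "payload": {"motion": [[[-0.001, 0.006, 0, -0.016, -0.003, 0, 0.75], [-0.001, 0.006, 0, 0, 0, 0, 0.75], [0, 0, 0.005, 0, 0, 0, 0.75], [0, 0, 0.007, 0, 0, 0, 0.75], [0, 0, 0.007, 0, 0, 0, 0.75], [0, 0, 0.006, 0, 0, 0, 0.75], [0, 0, 0, 0, 0, 0, 0.65], [0, 0, 0, 0, 0, 0, 0.65]]]}}

```text
time_s: 29.4
tcp_pos: [0.4858, 0.1114, 0.0398]
tool_rot: [1.914, 2.485, 0.007]
ft_force: [0.2, -0.0, 0.1]
opening: 0.663
```

```bash
python3 - <<'E'
from h import *
st();plan(.4825,.1113,.0355,104.8)
E
```

```text
t 29.4 tcp [0.4858 0.1114 0.0398] z-axis [ 0.006  0.001 -1.   ] F [ 0.25 -0.05  0.06] M [0.028 0.014 0.   ] op 0.663 dq 0.01 j [ 0.07  0.49  1.81  0.    0.83 -1.76]
now yaw 104.8 turn [0.0063 0.0011 0.0002] shift now-axes [ 0.0007 -0.0032  0.0043] end-axes [ 0.0007 -0.0032  0.0043]
```

>>> {"api": "move_arm", "payload": {"motion": [[[0.0005, -0.003, 0.002, 0.006, 0.001, 0, 0.65], [0, 0, 0.002, 0, 0, 0, 0.65], [0, 0, 0, 0, 0, 0, 0.35], [0, 0, 0, 0, 0, 0, 0.35], [0, 0, 0, 0, 0, 0, 0.35], [0, 0, 0, 0, 0, 0, 0.35], [0, 0, 0, 0, 0, 0, 0.35], [0, 0, 0, 0, 0, 0, 0.35]]], "grip_force": 35}}

```text
time_s: 30.2
tcp_pos: [0.4826, 0.1112, 0.0358]
tool_rot: [1.917, 2.489, 0.001]
ft_force: [-0.3, 0.1, -0.9]
opening: 0.45
```

```bash
python3 - <<'E'
from h import *
st();plan(.4825,.1113,.0355,104.8)
E
```

```text
t 30.2 tcp [0.4826 0.1112 0.0358] z-axis [ 0.  0. -1.] F [-0.33  0.11 -0.86] M [0.035 0.02  0.001] op 0.45 dq 0.003 j [ 0.07  0.5   1.82  0.    0.83 -1.76]
now yaw 104.8 turn [0.0004 0.     0.0001] shift now-axes [ 0.0001 -0.0001  0.0003] end-axes [ 0.0001 -0.0001  0.0003]
```

>>> {"api": "move_arm", "payload": {"motion": [[[0, 0, 0, 0, 0, 0.1, 0.35], [0, 0, 0, 0, 0, 0.1, 0.35], [0, 0, 0, 0, 0, 0.1, 0.35], [0, 0, 0, 0, 0, 0.1, 0.35], [0, 0, 0, 0, 0, 0.1, 0.35], [0, 0, 0, 0, 0, 0.1, 0.35], [0, 0, 0, 0, 0, 0.1, 0.35], [0, 0, 0, 0, 0, 0.1, 0.35]]]}}

```text
time_s: 31.0
tcp_pos: [0.4824, 0.1121, 0.036]
tool_rot: [-2.757, -1.505, -0.001]
ft_force: [-0.3, -0.2, -0.5]
opening: 0.448
```

```bash
python3 - <<'E'
from h import *
st();plan(.4825,.1113,.0355)
E
```

```text
t 31.0 tcp [0.4824 0.1121 0.036 ] z-axis [ 0.     0.001 -1.   ] F [-0.33 -0.16 -0.46] M [-0.054  0.093  0.12 ] op 0.448 dq 1.032 j [ 0.07  0.5   1.82  0.    0.83 -0.93]
now yaw 57.3 turn [-0.0006 -0.001   0.    ] shift now-axes [-0.0006  0.0006  0.0005] end-axes [-0.0006  0.0006  0.0005]
```

>>> {"api": "move_arm", "payload": {"motion": [[[0, 0, 0, 0, 0, 0.1, 0.35], [0, 0, 0, 0, 0, 0.1, 0.35], [0, 0, 0, 0, 0, 0.1, 0.35], [0, 0, 0, 0, 0, 0.1, 0.35], [0, 0, 0, 0, 0, 0.1, 0.35], [0, 0, 0, 0, 0, 0.1, 0.35], [0, 0, 0, 0, 0, 0, 0.35], [0, 0, 0, 0, 0, 0, 0.35]]]}}

```text
time_s: 31.8
tcp_pos: [0.4822, 0.1118, 0.0361]
tool_rot: [3.083, 0.597, -0.0]
ft_force: [0.4, -0.4, -1.4]
opening: 0.449
```

```bash
python3 - <<'E'
from h import *
st();plan(.4825,.1113,.0355)
E
```

```text
t 31.8 tcp [0.4822 0.1118 0.0361] z-axis [ 0.    -0.001 -1.   ] F [ 0.42 -0.36 -1.37] M [-0.109 -0.05   0.116] op 0.449 dq 0.007 j [ 0.07  0.5   1.82 -0.    0.83 -0.31]
now yaw 21.9 turn [0.001  0.0004 0.    ] shift now-axes [0.0001 0.0006 0.0006] end-axes [0.0001 0.0006 0.0006]
```

>>> {"api": "move_arm", "payload": {"motion": [[[0, 0, 0, 0, 0, 0.06, 0.35], [0, 0, 0, 0, 0, 0.06, 0.35], [0, 0, 0, 0, 0, 0.06, 0.35], [0, 0, 0, 0, 0, 0.06, 0.35], [0, 0, 0, 0, 0, 0.06, 0.35], [0, 0, 0, 0, 0, 0.06, 0.35], [0, 0, 0, 0, 0, 0.06, 0.35], [0, 0, 0, 0, 0, 0.06, 0.35]]], "grip_force": 45}}

```text
time_s: 32.6
tcp_pos: [0.4819, 0.1113, 0.0365]
tool_rot: [3.134, -0.126, 0.001]
ft_force: [-0.3, -0.8, 0.1]
opening: 0.448
```

```bash
python3 - <<'E'
from h import *
st();plan(.4825,.1113,.0355)
E
```

```text
t 32.6 tcp [0.4819 0.1113 0.0365] z-axis [ 0.    -0.005 -1.   ] F [-0.31 -0.83  0.12] M [-0.072  0.114  1.118] op 0.448 dq 0.574 j [ 0.08  0.5   1.82 -0.01  0.83  0.16]
now yaw -4.6 turn [ 0.0054 -0.0005 -0.    ] shift now-axes [ 0.0006 -0.0001  0.001 ] end-axes [ 0.0006 -0.0001  0.001 ]
```

Torque rose from about 0.12 N m (gasket) to 1.1 N m, so the cap is at its hard stop. I'll release, rise and check.

>>> {"api": "move_arm", "payload": {"motion": [[[0, 0, 0, 0, 0, 0, 0.35], [0, 0, 0, 0, 0, 0, 0.6], [0, 0, 0, 0, 0, 0, 0.75], [0, 0, 0, 0, 0, 0, 0.75], [0, 0, -0.015, 0.005, 0, 0, 0.75], [0, 0, -0.035, 0, 0, 0, 0.75], [0, 0, -0.04, 0, 0, 0, 0.75], [0, 0, -0.04, 0, 0, 0, 0.75]]]}}

```text
time_s: 33.4
tcp_pos: [0.4782, 0.111, 0.1651]
tool_rot: [3.139, -0.116, -0.021]
ft_force: [1.7, -0.0, -0.6]
opening: 0.749
```

>>> {"api": "move_arm", "payload": {"motion": [[[0, 0, -0.03, 0, 0, 0, 0.75], [0, 0, -0.03, 0, 0, 0, 0.75], [0, 0, 0, 0, 0, 0, 0.75], [0, 0, 0, 0, 0, 0, 0.75], [0, 0, 0, 0, 0, 0, 0.75], [0, 0, 0, 0, 0, 0, 0.75], [0, 0, 0, 0, 0, 0, 0.75], [0, 0, 0, 0, 0, 0, 0.75]]]}}

```text
time_s: 34.2
tcp_pos: [0.4795, 0.111, 0.2301]
tool_rot: [-3.138, 0.114, 0.013]
ft_force: [0.4, 0.7, -0.4]
opening: 0.749
```

```bash
python3 - <<'E'
from h import *
st();m,im=look("wrist","w20");ms,b=look("side","s20");mc,a=look("scene","c20")
for dz in (.004,.010,.016):
    print(dz,np.round(fit(m,jarmask(im),(.4825,.1115),raised(dz),win=55,yaws=[10,20]),4))
print(redang(im,m,.4825,.1113,.077))
o=b.copy()
cs,_=cv2.findContours(sil(ms,.4825,.1113,np.radians(14.8),raised(.004)).astype(np.uint8),0,2);cv2.drawContours(o,cs,-1,(0,255,0),1)
cv2.imwrite("pics/fin.png",np.vstack([np.hstack([im[0:300,100:500],cv2.resize(o[170:290,200:360],(400,300))]),np.hstack([cv2.resize(a[120:330,160:440],(400,300)),np.zeros((300,400,3),np.uint8)])]))
E
```

```text
t 34.2 tcp [0.4795 0.111  0.2301] z-axis [-0.008  0.002 -1.   ] F [ 0.38  0.68 -0.4 ] M [-0.089  0.019  0.008] op 0.749 dq 0.01 j [0.07 0.27 1.56 0.   1.32 0.14]
0.004 [ 0.4819  0.1086 12.6581  0.2118]
0.01 [ 0.4818  0.1128 14.4731  0.2332]
0.016 [ 0.4826  0.1156 13.4642  0.2559]
(np.float64(-127.50877610623633), 28, np.float64(0.011168937390058815))
```

View pics/fin.png

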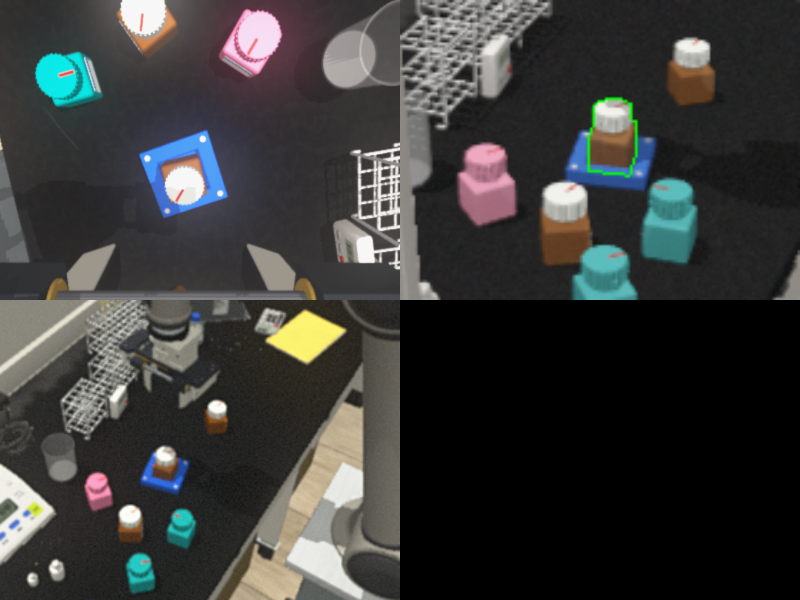

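The jar stands upright in the pocket, in line with its seated model (green). The other jars and objects are standing. The red line gives an independent check on the total turn, so I'll measure it by the line's direction.

```bash
python3 - <<'E'
from h import *
import numpy as np
def pca(n,m,x,y,z):
    im=cv2.imread(f"pics/{n}.png");h=cv2.cvtColor(im,cv2.COLOR_BGR2HSV).astype(int);i=im.astype(int)
    rd=(i[...,2]-np.maximum(i[...,0],i[...,1])>35); c=proj(m,[x,y,z])[0];yy,xx=np.nonzero(rd);k=np.hypot(xx-c[0],yy-c[1])<proj_r(m,x,y,z)*.8
    P=np.array([ray(m,p,z)[:2] for p in zip(xx[k],yy[k])]);v=np.linalg.svd(P-P.mean(0))[2][0];d=P.mean(0)-[x,y];v*=np.sign(v@d)
    print(n,len(P),"line",np.degrees(np.arctan2(v[1],v[0])).round(1),"offset",np.degrees(np.arctan2(d[1],d[0])).round(1),"ext",np.ptp((P-P.mean(0))@v).round(4),"r",np.hypot(*d).round(4))
pca("w11",dict(np.load("m_w11.npz")),.4331,-.287,.073)
m=optics.camera_model("wrist");pca("w20",m,.4822,.1113,.077)
pca("w17",dict(np.load("m_w17.npz")),.4822,.1113,.077)
im=cv2.imread("pics/w20.png");h=cv2.cvtColor(im,cv2.COLOR_BGR2HSV);w=((h[...,1]<90)&(h[...,2]>150)).astype(np.uint8)
w=cv2.morphologyEx(w,cv2.MORPH_CLOSE,np.ones((5,5)))>0
print(np.round(fit(m,w,(.4822,.1113),[('c',.021,.055,.077)],win=26,yaws=[0]),4))
E
```

```text
w11 36 line -80.1 offset -79.9 ext 0.0144 r 0.0094
w20 40 line -123.6 offset -125.2 ext 0.0138 r 0.0104
w17 13 line -53.7 offset -56.6 ext 0.0109 r 0.0106
[4.82100e-01 1.11800e-01 8.96638e+01 7.70000e-02]
```

```bash
python3 -c "
from plant import robot,sign_off
print(sign_off(),robot.sense()['time_s'])"
```

```text
the job is handed in; nothing more can be done
the job is handed in; nothing more can be done
```

The job is handed in. The loose jar was the one at the robot's right, about (0.433, −0.287). It now stands in the blue holder with its cap screwed down to the stop.

- **Finding the loose cap:** I twisted each cap about 0.33 rad clockwise. The left and middle jars turned with their caps, so they are tight, and each is left turned about 19° where it stood. The right jar stayed still while its cap turned. The torque sensor was too noisy to decide this, so I judged it from the pictures.
- **Tightening:** The torque read about 0.12 N m while the gasket turned, then 1.1 N m, and the pads slipped on the cap at the end. The red line shows about 1.2 rad of turning in the holder, 1.5 rad in all, which is within the range you gave.
- **Final pictures:** The jar is upright in the pocket, the two tight jars are in place, and nothing was seen knocked over. The bottle was out of my cropped views, so I did not check it at the end. The jaws were open and the gripper about 0.15 m above the jar at hand-in, at about 34 s.

**Checks that disagreed:**
- The fingertips sit about 20 mm short of the reported TCP. My first try at the left jar's cap therefore closed on top of it with about 11 N. That jar did not move, and I corrected for the offset after that.
- By joint angle the tool turned about 0.7 rad more than the cap, because the pads slipped at the stop.
- The final model fit for seating depth was rough. It still favoured fully seated (4 mm) over 10 or 16 mm, and the arm height at release agreed with that.

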